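Pin the carrier on a tilted tube rotator

ROBOT

A 6-joint arm with a two-finger parallel gripper is mounted at the origin on a cart in front of the work surface, level with it; the furniture and walls round the work are solid. World frame = base frame: x ahead of the robot, y to its left, z up, the work surface at z = 0. Lengths are in mm, angles in rad, forces in N, time in s.
With the tool pointing down it reaches from about 300 to 825 mm from the base axis. Payload 5.4 kg.
Tool frame: the origin (TCP) lies midway between the tips of the shut fingers; the grasp point (between the pads) lies 19 mm behind it (ctrl.hold_point_z is the distance from the TCP to the grasp point, in mm); y points along the fingers, x is the direction in which the jaws open and shut, and the axes are right-handed (so a half turn about y gives the same grasp; the last joint's range is limited). The gripper opens to 92 mm and grips with 3 to 60 N. Pads are 20 mm wide; open, the fingers measure 128 mm over their backs; the gripper's body (75 mm by 189 mm) begins 69 mm behind the grasp point.
Start: joints at [-1.365, 0.158, 1.597, -0, 1.386, -0.21], TCP at [232.23, -525.999, 214.601] pointing down, gripper open.
Joint ranges: [-2.91, 2.91], [-0.94, 2.29], [0.18, 2.7], [-1.29, 4.43], [0.17, 2.64], [-3, 3]. Speed limits (rad/s): [2.57, 2.57, 3.14, 3.14, 3.14, 3.14].

INTERFACE

Orientations are given as a rotation vector (axis times angle).
In Python, from workcell import monitor, grab_frame, camera_info, ctrl gives the robot as it stands. The module is installed in compiled form; this text tells all that it offers.
- The arm moves only by the tool servo_tool, never from a script. Its argument "rows" is a list of rows, each a list of 3 entries, a list of its own where there are three numbers: the shift along the tool's x, y, z in mm, then the turn, a rotation vector about the tool's x, y, z in degrees, then the gripper command: -1 is shut, 1 is fully open, values between are in proportion. In form: [[[x, y, z], [rx, ry, rz], grip], ...]. A call has 1 to 5 rows; each row shifts and turns the pose as measured when the row begins, along the tool's axes as they then stand; what a row does not reach is not made up. A row lasts 1/8 s, in which the tool goes at most 62.5 mm and 10.7 degrees, less where a joint would pass 70% of its speed; a pose out of reach is approached as far as the arm can. A call is refused whole if a number of a shift passes 62.5 or a number of a turn 10.7, either way. A call with a gripper value outside its range is refused whole. The fingers move at their own pace and stop on an object; "grip_force" is the grip in N (left out, the last holds). Time passes only in rows, so rows that do not move let the fingers close. It gives the time, the measured TCP pose, the force and the opening at its end, in the units of the state.
- monitor.observe(): the state, without advancing time (a new reading comes with each control period).
- grab_frame(name): name is "scene" or "top"; returns (picture, depth): 420x560x3 uint8, red, green, blue; 420x560 float32, mm along the optical axis (not along the pixel's ray), 0 where there is no reading.
- camera_info(name): a dict with "intrinsics" (3x3 intrinsics, pixels), "view" (4x4, takes a point from world to camera coordinates). Camera axes: x right, y down, z forward; pixel columns grow to the right and rows downward; lengths in mm; the calibration is good to about 2 mm. A picture is of the moment at which its call begins. camera_info takes no time and is no camera call.
- ctrl.job_done(): hands the job in, once; it reports no verdict.
The state is a dict: "t": time; "joint_pos": joint angles; "joint_vel": joint speeds; "effort": joint torques, N m; "position": TCP position; "eef_rot": TCP orientation; "force": force on the tool from outside, world axes, zero at the start; "wrist_torque": the same for the moment, N m; "grip_width": finger opening in mm.
Only numpy, scipy, OpenCV 4.12 (cv2) and the standard library are available. Lean on these libraries where they do the work, as an engineer would, in place of code of your own. Each camera call takes 0.05 s, during which the arm holds its last target.

TASK

Make the carrier bar of the tilted tube rotator fast on its drive shaft. Turn the carrier until the notches in its hub line up with the cross hole in the shaft, then push the lock pin that lies on the bench fully home through notches and hole from the upper side, the one away from the robot, with its wire loop still folded back. Then swing the sprung loop up over the shaft end until it snaps shut at the pin's tip, let go, and leave the other things on the bench where they are.

Things in the scene. Friction and masses are not known exactly. Their poses are not given: they have to be found in the camera images.
- shaft_hole (a point): centre of the cross hole near the end of the rotator's shaft. z: along the shaft to its end, 14.5 mm on, leaning to the robot 24 to 38 degrees off vertical; x: along the hole to its upper mouth (away from the robot, rising by the same angle); y: across. Shaft 24 mm across, hole 12.4 mm, right through; rotator fixed. The hub round the shaft is 34 mm across, its top 3 mm above the hole's centre
- carrier (a joint): turn of the carrier bar and its hub about the shaft, rad, anticlockwise seen from the shaft end, stays where left (stiff: 0.12 N m). At 0 the hub's two notches (14 mm wide, open at the top) line up with the hole and the bar lies across it, along y of shaft_hole. The bar's flat top lies 32 mm below the hole's centre, the shaft's way
- carrier_end (a point): at the right end of the carrier bar (its far end at the start), 88 mm from the shaft axis, between the two vial cups there and 8 mm above the bar's top; turns with the carrier: x along the end plate (66 x 36 mm, 7 mm thick), y inward, z along the shaft. The cups are 29 mm across, 16 mm high, centred 16.5 mm either way along x, and hold vials that reach 59 mm above the bar. The other end is alike
- pin_grip (a point): centre of the lock pin's steel block head (38 x 18 x 24 mm). x: along the pin to its tip, which lies 74 mm on; y: across the head (18 mm wide, here it is gripped); z: up while it lies, and must be on the shaft-end side when fitted, as the loop swings over that side. The head ends in a shoulder 21 mm along x. Pin 10 mm thick. Fully home, it meets the hub 15.5 mm from the shaft axis. About 0.14 kg
- pin_tip (a point): the pin's tip, 74 mm from pin_grip along x; the last 6 mm taper from 10 to 5 mm. In the hole the pin has 1.2 mm play all round, so let go it sags and rocks by about 0.1 rad; its own weight keeps it in
- loop_end (a point): middle of the cross bar (7 mm thick, along y) at the end of the lock pin's wire loop; round balls of 10 mm on the bar's two ends are its grip, 48 mm over all, and turn easily between fingers. The loop is 78 mm long from its hinge (15 mm behind pin_grip, on the pin's axis, along y of pin_grip); its 4.5 mm legs are 50 mm over all up to 52 mm from the hinge, 27 mm at the bar
- lock_loop (a joint): swing of the loop on the pin, rad: 0 folded straight back behind the head (start), pi/2 upright, 3.03 shut, its bar resting on the pin near the tip. An over-centre spring (0.04 N m at the ends) holds it back below about 1.6 and snaps it shut above that
- beaker: tall open glass beaker standing behind, 69 mm across, 108 mm high; origin at the centre of its foot
- flask: stoppered conical flask, 68 mm wide, 137 mm high, standing on the bench; origin at the centre of its foot
- pipette: micropipette lying on the bench, about 226 x 42 x 32 mm; origin at bench level under it
- roll: tape roll lying flat, 72 mm across, 24 mm high; origin at the centre of its underside
- marker: felt marker lying on the bench, 130 x 14 x 16 mm; origin at bench level under its middle
- vial: small screw-cap vial standing on the bench, 24 mm across, 58 mm high; origin at the centre of its foot
Things that resemble listed ones, but are neither listed nor needed, are in the scene too. Of the things that look like the part that bears pin_grip, the larger one is meant.

How it is judged:
By the outcome, as a careful person would: the job done as asked, in the order asked, and still so for the second after the job is handed in, with the robot touching nothing.
It also fails if it takes over 67 s, if anything falls off the work surface, if the arm or the gripper's body presses on something with over 40 N, if the wrist force passes 120 N, or if a joint passes its speed limit or range.

## Working session

There is one attempt and no reset: what is moved stays moved. The work goes in short steps, Python scripts to look and compute and a tool call to move; the robot and the scene stay as the last step left them, time stands still between calls to the robot, and variables do not carry over. Pictures are saved under pics/ and viewed, and the job is handed in when it is done.

Besides the shell and the picture viewer there is one more tool, called after ">>>" in YAML: its name, and indented under it one key for each argument. servo_tool: Moves the arm, as the interface text tells. Its arguments: {"type":"object","properties":{"rows":{"type":"array","items":{"type":"array"}},"grip_force":{"type":"number"}},"required":["rows"]}

```bash
mkdir -p pics
cat > h.py <<'E'
import numpy as np, cv2, pickle
from workcell import monitor, grab_frame, camera_info, ctrl
from scipy.spatial.transform import Rotation as R
def snap(name,tag):
    p,d=grab_frame(name); ci=camera_info(name)
    pickle.dump((p,d,np.array(ci['intrinsics']),np.array(ci['view'])),open(f'{tag}.pkl','wb'))
    cv2.imwrite(f'pics/{tag}.png',p[:,:,::-1]); return p,d
def load(tag): return pickle.load(open(f'{tag}.pkl','rb'))
def pt(tag,u,v,d=None):
    p,D,K,V=load(tag); 
    if d is None: d=D[int(round(v)),int(round(u))]
    c=np.array([(u-K[0,2])/K[0,0]*d,(v-K[1,2])/K[1,1]*d,d,1]); return (np.linalg.inv(V)@c)[:3]
def ptz(tag,u,v,z):
    p,D,K,V=load(tag); a=pt(tag,u,v,100.);b=pt(tag,u,v,1000.); t=(z-a[2])/(b[2]-a[2]); return a+t*(b-a)
def proj(tag,P):
    p,D,K,V=load(tag); c=V@np.r_[P,1]; q=K@c[:3]; return q[:2]/q[2]
def crop(tag,u0,v0,u1,v1,s,out):
    p=load(tag)[0][v0:v1,u0:u1,::-1]; cv2.imwrite(f'pics/{out}.png',cv2.resize(p,None,fx=s,fy=s,interpolation=cv2.INTER_CUBIC))
def cloud(tag):
    p,D,K,V=load(tag); v,u=np.mgrid[0:420,0:560]; c=np.stack([(u-K[0,2])/K[0,0]*D,(v-K[1,2])/K[1,1]*D,D,np.ones_like(D)],-1)
    return (c@np.linalg.inv(V).T)[...,:3]
E
python3 -c "
from h import *
snap('scene','s0');snap('top','t0')
for t in('s0','t0'):
  print(load(t)[2:]); print(np.linalg.inv(load(t)[3])[:3,3])
print(monitor.observe(), ctrl.hold_point_z)"
```

```text
(array([[415.49779277,   0.        , 281.84877156],
       [  0.        , 415.49779277, 211.24143634],
       [  0.        ,   0.        ,   1.        ]]), array([[-7.28452176e-01, -6.84825182e-01, -1.92846307e-02,
         3.82289685e+02],
       [-4.18047088e-01,  4.66627319e-01, -7.79420026e-01,
         3.59943082e+02],
       [ 5.42765197e-01, -5.59708331e-01, -6.26204859e-01,
         7.85801201e+02],
       [ 0.00000000e+00,  0.00000000e+00,  0.00000000e+00,
         1.00000000e+00]]))
[  2.44736687 533.66180588 779.99169201]
(array([[507.02855756,   0.        , 278.63468883],
       [  0.        , 507.02855756, 201.14656154],
       [  0.        ,   0.        ,   1.        ]]), array([[ 1.25938063e-02, -9.99847891e-01, -1.20660992e-02,
        -2.28117722e+01],
       [-9.96159707e-01, -1.14998994e-02, -8.67962550e-02,
         5.90995257e+02],
       [ 8.66442936e-02,  1.31128571e-02, -9.96153010e-01,
         1.44708634e+03],
       [ 0.00000000e+00,  0.00000000e+00,  0.00000000e+00,
         1.00000000e+00]]))
[ 463.63117552  -34.98735277 1492.54034353]
{'t': 0.1, 'joint_pos': array([-1.36513359e+00,  1.58998397e-01,  1.59808598e+00, -1.24520664e-05,
        1.38618256e+00, -2.10099100e-01]), 'joint_vel': array([ 0.0015046 , -0.00123025, -0.00242886, -0.00085183, -0.00026692,
        0.00094412]), 'effort': array([ 6.84291372e-04, -3.86501956e+01, -3.22960854e+01,  7.03783357e-02,
        3.39394924e-02, -4.97044266e-05]), 'position': array([ 232.09665575, -525.46995414,  213.72059752]), 'eef_rot': array([-1.37647107,  0.89855085, -0.89659449]), 'force': array([ 0.33446943, -0.17200826,  0.11906605]), 'wrist_torque': array([ 0.02677578,  0.03576209, -0.02441644]), 'grip_width': 91.81393360540808} 18.700000000000003
```

View pics/s0.png

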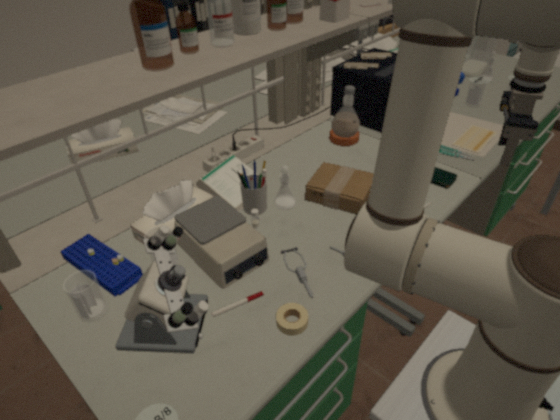

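View pics/t0.png

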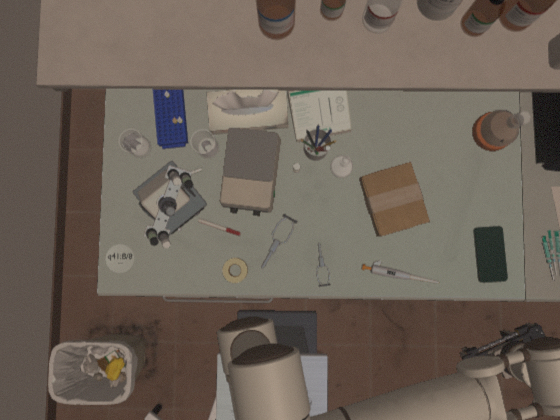

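```bash
python3 -c "
from h import *
o=monitor.observe();print(R.from_rotvec(o['eef_rot']).as_matrix().round(3))"
```

```text
[[ 0.404 -0.     0.915]
 [-0.915  0.002  0.404]
 [-0.002 -1.     0.   ]]
```

```bash
python3 -c "
from h import *
crop('t0',110,150,350,300,3.3,'c_t0')
crop('s0',100,200,340,360,3.3,'c_s0')"
```

```text
(no output)
```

View pics/c_t0.png

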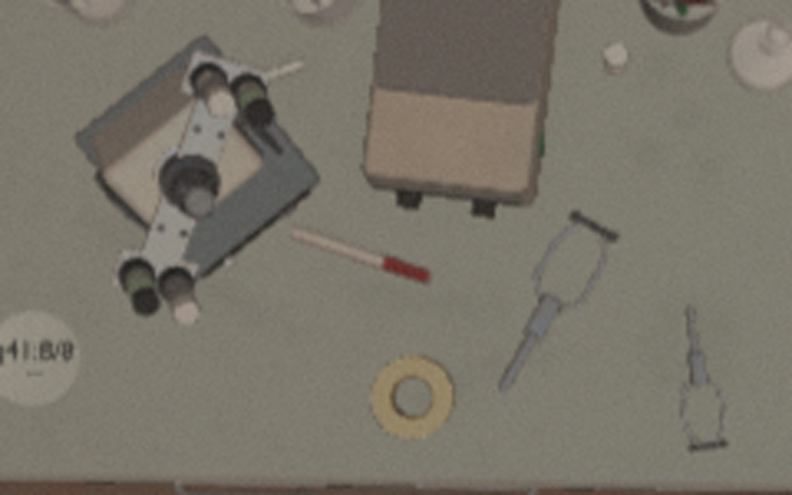

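View pics/c_s0.png

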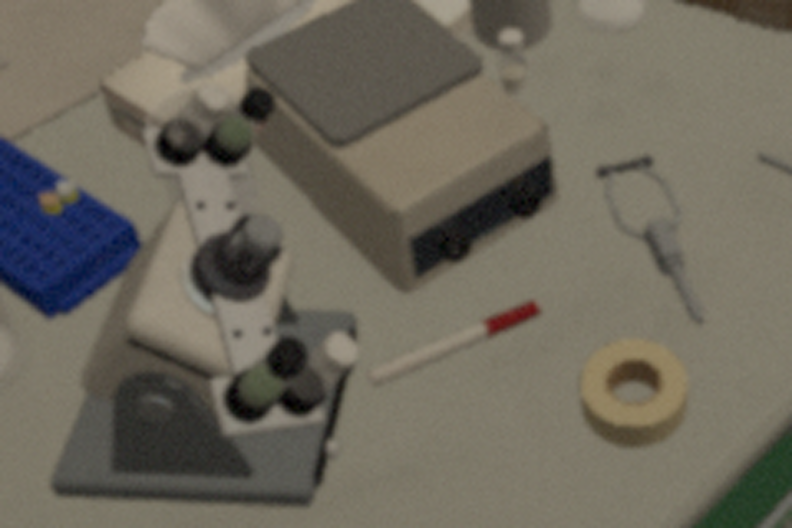

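```bash
python3 -c "
from h import *
def c2t(x,y): return 110+x/3.3,150+y/3.3
def c2s(x,y): return 100+x/3.3,200+y/3.3
for n,(x,y) in dict(head=(543,315),tip=(503,386),bar=(594,226),barL=(575,215),barR=(614,237),sh=(533,336),hub=(190,178),shaft=(200,197),plateA=(183,140),plateB=(172,235),cupA1=(210,75),cupA2=(250,95),cupB1=(135,272),cupB2=(177,283)).items():
  u,v=c2t(x,y); print('t',n,(round(u,1),round(v,1)),pt('t0',u,v).round(1), ptz('t0',u,v,12).round(1))
for n,(x,y) in dict(head=(660,238),tip=(698,318),bar=(626,166),shaft=(262,235),hub=(220,265),plateA=(210,205),plateB=(247,335)).items():
  u,v=c2s(x,y); print('s',n,(round(u,1),round(v,1)),pt('s0',u,v).round(1), ptz('s0',u,v,12).round(1))
"
```

```text
t head (274.5, 245.5) [462.9  -5.5  23.2] [462.9  -5.2  12. ]
t tip (262.4, 267.0) [400.4  29.   13.8] [400.3  29.1  12. ]
t bar (290.0, 218.5) [541.7 -49.3  16.7] [541.9 -49.3  12. ]
t barL (284.2, 215.2) [551.2 -32.4  16.2] [551.5 -32.4  12. ]
t barR (296.1, 221.8) [532.5 -67.2  10.5] [532.4 -67.1  12. ]
t sh (271.5, 251.8) [444.5   3.   25. ] [444.3   3.3  12. ]
t hub (167.6, 203.9) [566.9 270.5 183.8] [580.4 310.7  12. ]
t shaft (170.6, 209.7) [551.5 260.6 190.6] [563.6 301.2  12. ]
t plateA (165.5, 192.4) [599.7 283.6 156.1] [614.3 318.   12. ]
t plateB (162.1, 221.2) [524.5 297.9 123.7] [529.5 325.1  12. ]
t cupA1 (173.6, 172.7) [644.8 251.  211.9] [673.1 295.6  12. ]
t cupA2 (185.8, 178.8) [630.4 220.8 205.4] [655.4 259.2  12. ]
t cupB1 (150.9, 232.4) [493.3 320.6 149.3] [496.3 356.9  12. ]
t cupB2 (163.6, 235.8) [485.  288.7 139.6] [487.  319.2  12. ]
s head (300.0, 272.1) [461.4   1.7  23.5] [468.4  -6.4  12. ]
s tip (311.5, 296.4) [398.1  32.6  11.1] [397.6  33.2  12. ]
s bar (289.7, 250.3) [536.7 -43.2  16.5] [539.8 -46.6  12. ]
s shaft (179.4, 271.2) [541.3 270.4 182.6] [695.2 195.2  12. ]
s hub (166.7, 280.3) [557.7 293.3 163. ] [693.5 234.5  12. ]
s plateA (163.6, 262.1) [608.7 266.7 158.7] [751.8 203.7  12. ]
s plateB (174.8, 301.5) [529.3 301.4 128.7] [623.7 259.8  12. ]
```

```bash
cat > fit.py <<'E'
from h import *
import sys
tags=sys.argv[1:] or ['t0','s0']
pts=[]
for t in tags:
    C=cloud(t); p=load(t)[0].astype(float)
    P=C.reshape(-1,3); col=p.reshape(-1,3)
    m=(np.linalg.norm(P-[562,285,150],axis=1)<130)&(P[:,2]>60)
    pts.append((t,P[m],col[m]))
# bar plane: RANSAC with normal tilted 24-38 deg toward robot
rng=np.random.default_rng(0)
for t,P,col in pts:
    best=(0,)
    for _ in range(6000):
        a,b,c=P[rng.choice(len(P),3,replace=False)]
        n=np.cross(b-a,c-a); l=np.linalg.norm(n)
        if l<300: continue
        n/=l; n*=np.sign(n[2])
        tilt=np.degrees(np.arccos(n[2]))
        if not 20<tilt<42 or n[0]>0: continue
        dd=np.abs((P-a)@n); k=(dd<1.5).sum()
        if k>best[0]: best=(k,n,a)
    k,n,a=best
    for _ in range(5):
        q=P[np.abs((P-a)@n)<2.5]; a=q.mean(0); n=np.linalg.svd(q-a)[2][2]; n*=np.sign(n[2])
    print(t,len(P),k,n.round(3),'tilt',np.degrees(np.arccos(n[2])).round(1),'yaw',np.degrees(np.arctan2(n[1],n[0])).round(1),a.round(1), 'rms',np.std((q-a)@n).round(2))
E
python3 fit.py
```

```text
t0 2534 263 [-0.461 -0.36   0.811] tilt 35.8 yaw -142.0 [570.  284.2 147.5] rms 1.35
s0 4844 648 [-0.459 -0.38   0.803] tilt 36.6 yaw -140.4 [563.8 290.2 145.4] rms 1.17
```

```bash
cat > fit2.py <<'E'
from h import *
from scipy.optimize import least_squares
n=np.array([-.460,-.370,.807]); n/=np.linalg.norm(n)
y=np.cross(n,[0,0,1]);  # horizontal
xh=np.array([-n[0],-n[1],0]);xh/=np.linalg.norm(xh); x=xh-n*(xh@n); x/=np.linalg.norm(x); y=np.cross(n,x)
Rm=np.stack([x,y,n],1); print(Rm.round(3))
O=np.array([566,287,146.])
for t in ['t0','s0']:
    P=cloud(t).reshape(-1,3); q=(P-O)@Rm
    m=(np.abs(q[:,0])<40)&(np.abs(q[:,1])<40)&(q[:,2]>-5)&(q[:,2]<60)
    q=q[m]; print(t,np.histogram(q[:,2],bins=np.arange(-5,60,3)))
    e=q[(q[:,2]>43)&(q[:,2]<50)]; print('end',len(e),e.mean(0).round(1),e.min(0).round(1),e.max(0).round(1))
    s=q[(q[:,2]>8)&(q[:,2]<32)&(np.linalg.norm(q[:,:2],axis=1)<30)]
    f=least_squares(lambda c:np.linalg.norm(s[:,:2]-c,axis=1)-17,[0,0],loss='soft_l1'); print('hub',len(s),f.x.round(1),np.sqrt(np.mean(f.fun**2)).round(2))
    s=q[(q[:,2]>37)&(q[:,2]<44)]
    f=least_squares(lambda c:np.linalg.norm(s[:,:2]-c,axis=1)-12,[0,0],loss='soft_l1'); print('shaft',len(s),f.x.round(1),np.sqrt(np.mean(f.fun**2)).round(2))
    # bar direction
    b=(P-O)@Rm; b=b[(np.abs(b[:,2])<3)&(np.linalg.norm(b[:,:2],axis=1)<75)]
    c=b-b.mean(0); print('bar',len(b),np.linalg.svd(c[:,:2])[2][0].round(3),b.mean(0).round(1))
E
python3 fit2.py
```

```text
[[ 0.629 -0.627 -0.46 ]
 [ 0.506  0.779 -0.37 ]
 [ 0.59   0.     0.807]]
t0 (array([34, 99, 89, 60, 25, 14,  8,  7,  7,  9,  9,  9, 18, 20, 12,  6, 21,
       30,  5,  1,  0]), array([-5, -2,  1,  4,  7, 10, 13, 16, 19, 22, 25, 28, 31, 34, 37, 40, 43,
       46, 49, 52, 55, 58]))
end 54 [-1.8 -6.4 46.5] [-13.7 -16.4  43.2] [11.7  4.3 50. ]
hub 82 [-3.6 -6.5] 3.17
shaft 22 [-1.7 -6.9] 3.15
bar 346 [-0.531  0.847] [-5.4  4.1  0.2]
s0 (array([ 65, 261,  87,  88,  32,  13,  23,  15,  16,  23,  25,  22,  30,
        44,  11,  20,  55,  22,   0,   0,   0]), array([-5, -2,  1,  4,  7, 10, 13, 16, 19, 22, 25, 28, 31, 34, 37, 40, 43,
       46, 49, 52, 55, 58]))
end 77 [-1.7 -2.8 45.4] [-13.1 -15.8  43.1] [ 9.4  9.  47.9]
hub 157 [-2.5 -4.8] 1.92
shaft 40 [-2.3 -5.3] 2.03
bar 623 [-0.527  0.85 ] [ 1.9 -2.  -0.5]
```

```bash
python3 -c "
from h import *
crop('t0',125,160,215,250,8,'c2_t0')
crop('s0',130,215,215,340,6,'c2_s0')"
```

```text
(no output)
```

View pics/c2_t0.png

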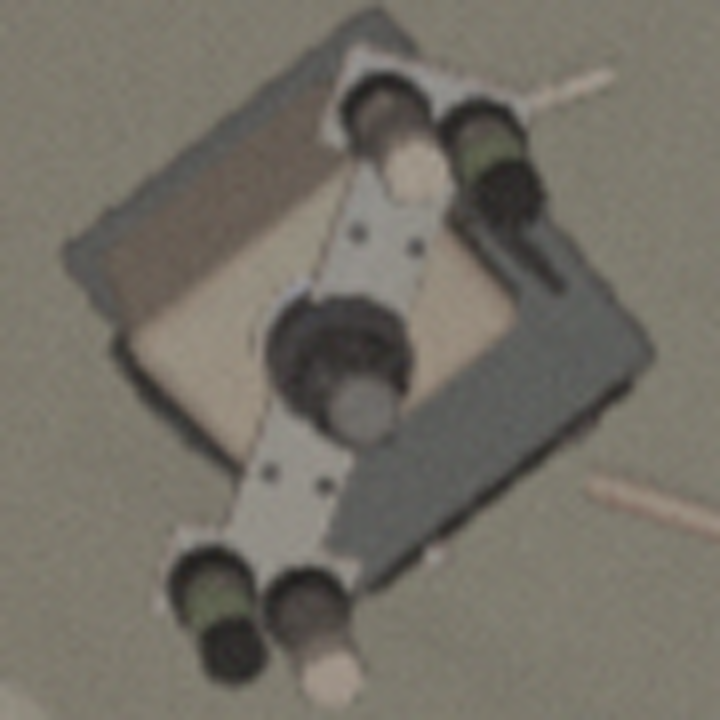

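View pics/c2_s0.png

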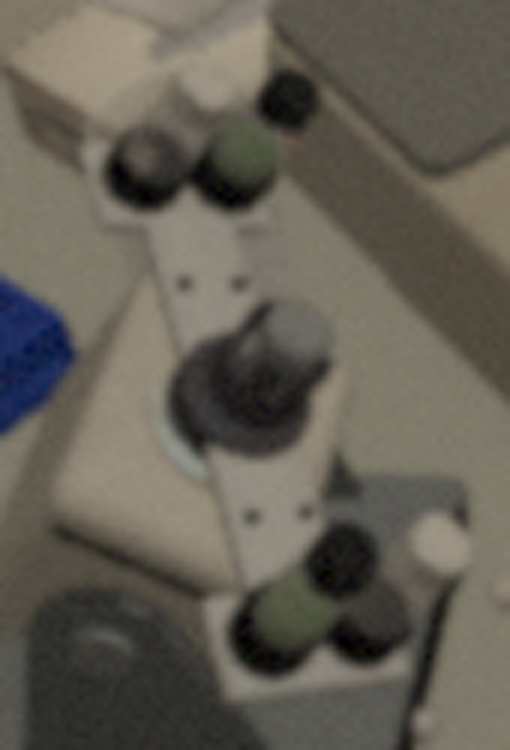

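```bash
cat >> h.py <<'E'
def tri(obs):
    A=[];b=[]
    for t,u,v in obs:
        p0=np.linalg.inv(load(t)[3])[:3,3]; d=pt(t,u,v,1000.)-p0; d/=np.linalg.norm(d); M=np.eye(3)-np.outer(d,d); A.append(M); b.append(M@p0)
    X=np.linalg.lstsq(np.vstack(A),np.hstack(b),rcond=None)[0]
    res=[np.linalg.norm(M@X-bb) for M,bb in zip(A,b)]
    return X,np.round(res,1)
E
python3 -c "
from h import *
T=lambda x,y:('t0',125+(x+.5)/8-.5,160+(y+.5)/8-.5)
S=lambda x,y:('s0',130+(x+.5)/6-.5,215+(y+.5)/6-.5)
n=np.array([-.460,-.370,.807]); n/=np.linalg.norm(n)
for k,a,b in [('end',(362,408),(298,336)),('d1',(358,233),(184,284)),('d2',(416,246),(239,283)),('d3',(270,472),(252,516)),('d4',(325,486),(305,511))]:
  X,r=tri([T(*a),S(*b)]); print(k,X.round(1),r, ((X-[566,287,146])@n).round(1), pt(*T(*a)).round(1),pt(*S(*b)).round(1))
"
```

```text
end [550.2 266.1 174.7] [0.2 0.2] 38.1 [549.6 263.9 185.1] [542.  270.  183.6]
d1 [609.4 272.6 163.3] [0.7 0.7] -0.7 [608.7 271.3 166.3] [606.2 274.7 167.1]
d2 [606.1 255.1 152.8] [0.2 0.2] -1.2 [605.3 253.6 158.9] [604.7 256.  154.5]
d3 [531.2 306.1 134.3] [0.3 0.3] -0.6 [530.8 304.6 139.2] [529.4 307.3 136.9]
d4 [527.2 289.6 125.2] [0.4 0.4] 0.1 [527.  289.6 124.1] [524.1 291.5 129.5]
```

```bash
cat > geo.py <<'E'
from h import *
n=np.array([-.457,-.370,.809]); n/=np.linalg.norm(n)
Y=np.cross([0,0,1],-n); Y=np.cross([0,0,1],[-n[0],-n[1],0]); Y=Y/np.linalg.norm(Y); X=np.cross(Y,n)
RS=np.stack([X,Y,n],1)   # shaft_hole frame
H=np.array([568.2,281.3,144.2])+32*n
def S(x,y,z): return H+RS@np.array([x,y,z],float)
def overlay(tag,th,out,box,s,extra=[]):
    p=load(tag)[0][:,:,::-1].copy(); u0,v0,u1,v1=box
    im=cv2.resize(p[v0:v1,u0:u1],None,fx=s,fy=s,interpolation=cv2.INTER_CUBIC)
    def dr(pts,c):
        q=np.array([(proj(tag,P)-[u0,v0]+.5)*s-.5 for P in pts]); cv2.polylines(im,[q.round().astype(int).reshape(-1,1,2)],False,c,1,cv2.LINE_AA)
    a=np.linspace(0,2*np.pi,40)
    dr([S(12*np.cos(t),12*np.sin(t),14.5) for t in a],(0,0,255)); dr([S(17*np.cos(t),17*np.sin(t),3) for t in a],(0,255,255))
    c,sn=np.cos(th),np.sin(th)
    B=lambda x,y,z: S(c*x-sn*y,sn*x+c*y,z)
    for sg in(1,-1):
        dr([B(x,sg*y,-32) for x,y in[(-33,70),(33,70),(33,106),(-33,106),(-33,70)]],(0,255,0))
        for xx in(16.5,-16.5): dr([B(xx+14.5*np.cos(t),sg*88+14.5*np.sin(t),-16) for t in a],(255,0,0))
    for e,cc in extra: dr(e,cc)
    cv2.imwrite(f'pics/{out}.png',im)
E
python3 -c "
from geo import *
print(RS.round(3),H.round(1),np.degrees(np.arccos(n[2])))
b=RS.T@np.array([78.5,-34,28.3]); print(b, np.arctan2(b[0],-b[1]))
th=np.arctan2(b[0],-b[1])
overlay('t0',th,'o_t0',(125,160,215,250),7);overlay('s0',th,'o_s0',(130,215,215,340),5)
a=cv2.imread('pics/o_t0.png');b=cv2.imread('pics/o_s0.png');w=cv2.hconcat([a[:600],cv2.resize(b,(408,600))]) ;cv2.imwrite('pics/o1.png',cv2.resize(w,(800,int(600*800/w.shape[1]))))
"
```

```text
[[ 0.629 -0.629 -0.457]
 [ 0.509  0.777 -0.37 ]
 [ 0.588  0.     0.809]] [553.6 269.5 170.1] 36.010722432706736
[ 48.68443594 -75.82088033  -0.39975403] 0.5708001421155056
```

View pics/o1.png

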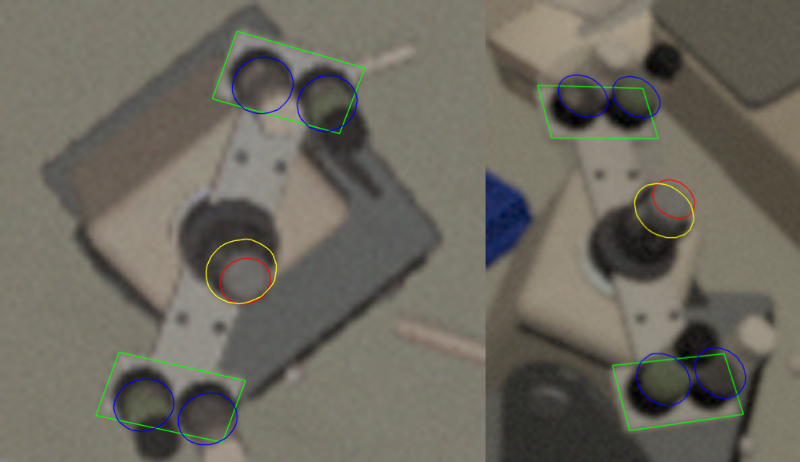

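```bash
cat > plan.py <<'E'
from geo import *
def cur():
    o=monitor.observe(); return o['position'],R.from_rotvec(o['eef_rot']),o
def plan(tp,tR,N=None,step=55,astep=10,grip=1,show=5):
    p,r,o=cur(); tR=R.from_matrix(tR) if not isinstance(tR,R) else tR
    d=np.linalg.norm(tp-p); rv=(tR*r.inv()).as_rotvec(); a=np.degrees(np.linalg.norm(rv))
    if N is None: N=max(int(np.ceil(d/step)),int(np.ceil(a/astep)),1)
    print(f"t={o['t']:.2f} dist {d:.1f} ang {a:.1f} N={N} q={o['joint_pos'].round(2)} gw={o['grip_width']:.1f} F={o['force'].round(1)}")
    pp,rr=p,r; rows=[]
    for i in range(1,N+1):
        pn=p+(tp-p)*i/N; rn=R.from_rotvec(rv*i/N)*r
        rows.append([rr.inv().apply(pn-pp).round(1).tolist(),np.degrees((rr.inv()*rn).as_rotvec()).round(1).tolist(),grip]); pp,rr=pn,rn
    for k in rows[:show]: print(k)
def frame(xd,yd):
    xd=np.array(xd)/np.linalg.norm(xd); yd=yd-xd*(xd@yd); yd/=np.linalg.norm(yd); return np.stack([xd,yd,np.cross(xd,yd)],1)
def tcp(hold,Rt): return hold+18.7*Rt[:,1]
def carr(th,back=0,h=-22,rad=88,sg=1):
    c,s=np.cos(th),np.sin(th); Rt=frame(c*X+s*Y,-n); hold=S(-s*rad*sg,c*rad*sg,h+back); return tcp(hold,Rt),Rt
E
python3 -c "
from plan import *
for b in(100,0):
  t,Rt=carr(.571,b); print(t.round(1)); plan(t,Rt)"
```

```text
[450.  280.9 190.1]
t=0.10 dist 835.6 ang 140.1 N=16 q=[-1.37  0.16  1.6  -0.    1.39 -0.21] gw=91.8 F=[ 0.3 -0.2  0.1]
[[-40.6, 1.6, 32.8], [1.7, -8.3, -2.3], 1]
[[-35.5, 1.1, 38.3], [1.7, -8.3, -2.3], 1]
[[-29.7, 0.9, 43.0], [1.7, -8.3, -2.3], 1]
[[-23.2, 1.2, 46.8], [1.7, -8.3, -2.3], 1]
[[-16.3, 1.8, 49.6], [1.7, -8.3, -2.3], 1]
[495.7 317.9 109.2]
t=0.10 dist 889.7 ang 140.1 N=17 q=[-1.37  0.16  1.6  -0.    1.39 -0.21] gw=91.8 F=[ 0.3 -0.2  0.1]
[[-39.1, 6.2, 34.2], [1.6, -7.8, -2.2], 1]
[[-34.4, 5.8, 39.0], [1.6, -7.8, -2.2], 1]
[[-29.0, 5.8, 43.2], [1.6, -7.8, -2.2], 1]
[[-23.1, 6.0, 46.6], [1.6, -7.8, -2.2], 1]
[[-16.8, 6.6, 49.1], [1.6, -7.8, -2.2], 1]
```

>>> servo_tool:
  rows:
    - [[-41,0,33],[1.7,-8.3,-2.3],1]
    - [[-36,0,38],[1.7,-8.3,-2.3],1]
    - [[-30,0,43],[1.7,-8.3,-2.3],1]
    - [[-23,0,47],[1.7,-8.3,-2.3],1]
    - [[-16,0,50],[1.7,-8.3,-2.3],1]

```text
t: 0.72
position: [298.4, -265.4, 209.2]
eef_rot: [-1.517, 0.122, -0.512]
force: [1.1, 0.8, 0.5]
grip_width: 92.1
```

```bash
python3 -c "
from plan import *
t,Rt=carr(.571,110); plan(t,Rt); print(monitor.observe()['position'])"
```

```text
t=0.72 dist 562.2 ang 95.0 N=11 q=[-1.22 -0.53  2.22  0.23  1.34 -0.86] gw=92.1 F=[1.1 0.8 0.5]
[[-7.7, 2.8, 50.4], [1.6, -8.2, -2.3], 1]
[[-0.6, 4.1, 50.9], [1.6, -8.2, -2.3], 1]
[[6.4, 5.7, 50.4], [1.6, -8.2, -2.3], 1]
[[13.2, 7.5, 48.8], [1.6, -8.2, -2.3], 1]
[[19.7, 9.5, 46.2], [1.6, -8.2, -2.3], 1]
[ 298.43411498 -265.37511545  209.2209043 ]
```

```bash
python3 -c "
from plan import *
t,Rt=carr(.571,110); p,r,o=cur()
rv=(R.from_matrix(Rt)*r.inv()).as_rotvec()
plan(np.array([450,-20,240.]),R.from_rotvec(rv*.55)*r,N=5)"
```

```text
t=0.72 dist 290.0 ang 52.3 N=5 q=[-1.22 -0.53  2.22  0.23  1.34 -0.86] gw=92.1 F=[1.1 0.8 0.5]
[[9.1, 0.0, 57.3], [2.0, -9.9, -2.8], 1]
[[18.8, 2.6, 54.8], [2.0, -9.9, -2.8], 1]
[[27.7, 5.6, 50.7], [2.0, -9.9, -2.8], 1]
[[35.6, 8.8, 45.0], [2.0, -9.9, -2.8], 1]
[[42.3, 12.1, 37.9], [2.0, -9.9, -2.8], 1]
```

>>> servo_tool:
  rows:
    - [[15,-2,57],[2,-9.9,-2.8],1]
    - [[22,0,55],[2,-9.9,-2.8],1]
    - [[28,4,51],[2,-9.9,-2.8],1]
    - [[35,8,45],[2,-9.9,-2.8],1]
    - [[42,10,38],[2,-9.9,-2.8],1]

```text
t: 1.35
position: [454.1, -12.5, 250.6]
eef_rot: [-1.465, -0.788, -0.009]
force: [0.5, -1.2, -0.1]
grip_width: 91.9
```

```bash
python3 -c "
from plan import *
t,Rt=carr(.571,110); plan(t,Rt); print(monitor.observe()['position'])"
```

```text
t=1.35 dist 294.5 ang 41.3 N=6 q=[-0.59 -0.63  2.26  0.42  1.22 -1.19] gw=91.9 F=[ 0.5 -1.2 -0.1]
[[16.5, 14.3, 44.0], [1.3, -6.5, -1.8], 1]
[[20.9, 15.9, 41.5], [1.3, -6.5, -1.8], 1]
[[24.9, 17.5, 38.5], [1.3, -6.5, -1.8], 1]
[[28.5, 19.2, 35.0], [1.3, -6.5, -1.8], 1]
[[31.7, 20.9, 31.1], [1.3, -6.5, -1.8], 1]
[454.07828162 -12.52177641 250.56232887]
```

>>> servo_tool:
  rows:
    - [[16,14,44],[1.3,-6.5,-1.8],1]
    - [[21,16,42],[1.3,-6.5,-1.8],1]
    - [[25,18,38],[1.3,-6.5,-1.8],1]
    - [[28,19,35],[1.3,-6.5,-1.8],1]
    - [[32,21,31],[1.3,-6.5,-1.8],1]

```text
t: 1.98
position: [443.9, 236.8, 205.2]
eef_rot: [-1.298, -1.359, 0.352]
force: [0.6, 0.8, 0.9]
grip_width: 91.9
```

```bash
python3 -c "
from plan import *
t,Rt=carr(.571,80); plan(t,Rt); print(monitor.observe()['position'])"
```

```text
t=1.98 dist 62.1 ang 5.7 N=2 q=[ 0.03 -0.55  2.34  0.44  0.87 -1.33] gw=91.9 F=[0.6 0.8 0.9]
[[15.3, 25.1, 10.1], [0.6, -2.7, -0.7], 1]
[[15.4, 25.4, 9.1], [0.6, -2.7, -0.7], 1]
[443.87940004 236.7959168  205.19107826]
```

>>> servo_tool:
  rows:
    - [[16,22,11],[0.6,-2.7,-0.7],1]
    - [[14,20,9],[0.6,-2.7,-0.7],1]
    - [[0,0,0],[0,0,0],1]

```text
t: 2.35
position: [451.2, 289.4, 176.8]
eef_rot: [-1.253, -1.45, 0.424]
force: [0.5, 0.4, 0.1]
grip_width: 91.8
```

```bash
python3 -c "
from plan import *
t,Rt=carr(.571,80); plan(t,Rt); print(t-monitor.observe()['position'])
snap('top','t1');snap('scene','s1')
crop('s1',100,180,300,330,3.5,'c_s1');crop('t1',100,150,240,255,5,'c_t1')"
```

```text
t=2.35 dist 8.5 ang 0.6 N=1 q=[ 0.16 -0.39  2.3   0.46  0.73 -1.37] gw=91.8 F=[0.5 0.4 0.1]
[[-0.9, 5.5, -6.4], [-0.3, 0.5, 0.0], 1]
[ 7.94337254 -1.12829837 -2.86856206]
```

View pics/c_s1.png

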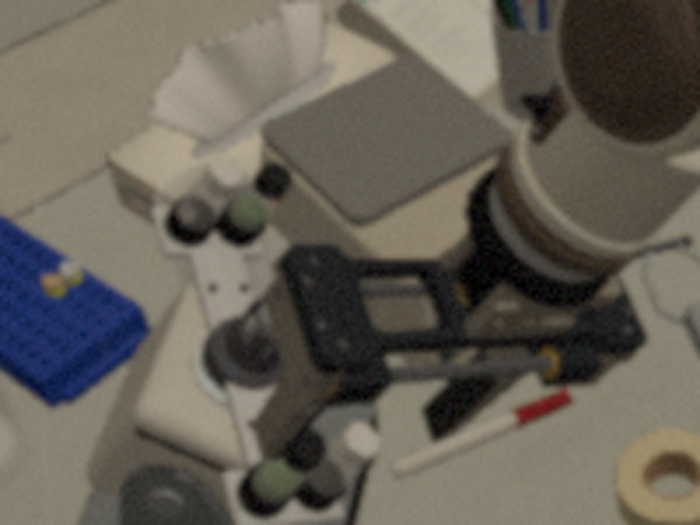

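View pics/c_t1.png

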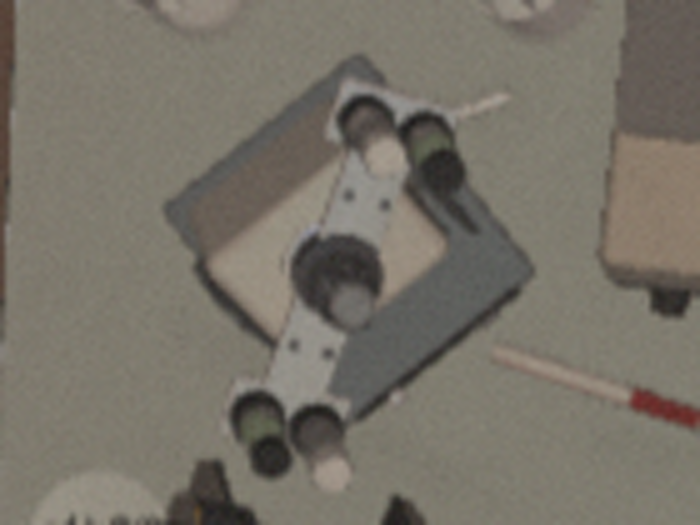

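>>> servo_tool:
  rows:
    - [[-1,12,-6.4],[-0.3,0.5,0],1]
    - [[0,20,0],[0,0,0],1]
    - [[0,0,0],[0,0,0],1]

```text
t: 2.82
position: [474.9, 294.6, 156.9]
eef_rot: [-1.264, -1.445, 0.403]
force: [-0.4, -0.7, -0.7]
grip_width: 91.7
```

```bash
python3 -c "
from plan import *
t,Rt=carr(.571,0); plan(t,Rt,N=3)
snap('top','t2');crop('t2',100,150,240,255,5,'c_t2')"
```

```text
t=2.83 dist 57.0 ang 0.6 N=3 q=[ 0.17 -0.28  2.26  0.5   0.64 -1.4 ] gw=91.7 F=[-0.4 -0.7 -0.7]
[[-0.0, 18.9, 2.1], [0.2, -0.1, 0.0], 1]
[[0.0, 18.9, 2.1], [0.2, -0.1, 0.0], 1]
[[0.0, 18.9, 2.0], [0.2, -0.1, 0.0], 1]
```

View pics/c_t2.png

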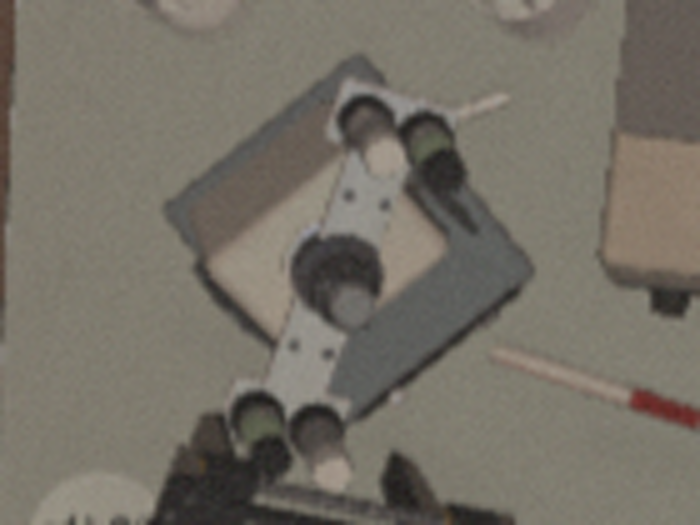

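>>> servo_tool:
  rows:
    - [[0,19,3],[0.2,0,0],1]
    - [[0,19,2],[0.2,0,0],1]
    - [[0,19,2],[0.2,0,0],1]
    - [[0,0,0],[0,0,0],1]

```text
t: 3.38
position: [499.2, 317.1, 115.4]
eef_rot: [-1.26, -1.448, 0.4]
force: [0.5, 0.1, -0.1]
grip_width: 92.1
```

```bash
python3 -c "
from plan import *
t,Rt=carr(.571,0); plan(t,Rt,N=1)
snap('top','t3');crop('t3',100,150,240,255,5,'c_t3')
snap('scene','s3');crop('s3',100,180,300,330,3.5,'c_s3')"
```

```text
t=3.38 dist 7.2 ang 0.7 N=1 q=[ 0.21 -0.1   2.21  0.57  0.51 -1.46] gw=92.1 F=[ 0.5  0.1 -0.1]
[[-3.1, 3.6, 5.4], [0.5, -0.3, 0.4], 1]
```

View pics/c_t3.png

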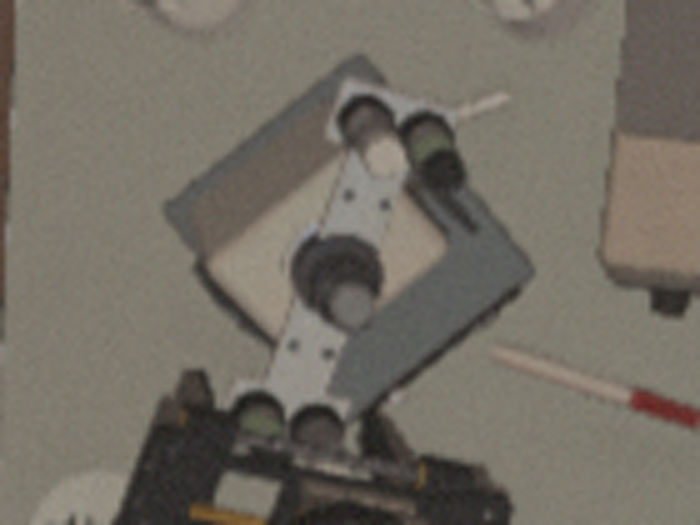

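View pics/c_s3.png

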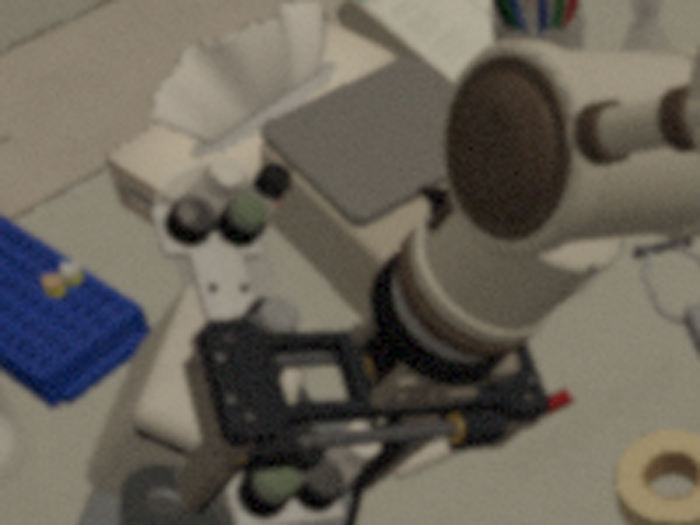

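>>> servo_tool:
  rows:
    - [[-3,4,5.5],[0.5,-0.3,0.4],1]
    - [[0,0,0],[0,0,0],0.2]
    - [[0,0,0],[0,0,0],0.2]
    - [[0,0,0],[0,0,0],0.2]
    - [[0,0,0],[0,0,0],0.2]
  grip_force: 12

```text
t: 4.1
position: [496.6, 317.8, 112.1]
eef_rot: [-1.26, -1.449, 0.41]
force: [0.6, 0.5, -1.4]
grip_width: 65.4
```

```bash
python3 -c "
from plan import *
t,Rt=carr(.571,0); plan(t,Rt,N=1)"
```

```text
t=4.10 dist 3.1 ang 0.3 N=1 q=[ 0.21 -0.1   2.21  0.57  0.51 -1.46] gw=65.4 F=[ 0.6  0.5 -1.4]
[[-1.6, 1.9, 1.8], [0.3, 0.1, 0.1], 1]
```

>>> servo_tool:
  rows:
    - [[7.7,0,-0.4],[0,5,0],0.2]
    - [[7.7,0,-0.4],[0,5,0],0.2]
    - [[7.7,0,-0.4],[0,5,0],0.2]

```text
t: 4.47
position: [503.7, 335.8, 124.8]
eef_rot: [-1.263, -1.22, 0.231]
force: [-1.8, -3.5, 2.2]
grip_width: 65.8
```

```bash
python3 -c "
from plan import *
print((RS.T@(cur()[1].apply([1,0,0]))).round(3))
q=(RS.T@(cur()[0]-18.7*cur()[1].apply([0,1,0])-H)); print(q, np.arctan2(-q[0],q[1]))
t,Rt=carr(0,0); plan(t,Rt,step=8,astep=5)"
```

```text
[0.954 0.299 0.003]
[-24.31334724  83.02694483 -19.69520318] 0.2848721911963007
t=4.47 dist 24.9 ang 17.4 N=4 q=[ 0.26 -0.08  2.16  0.51  0.52 -1.1 ] gw=65.8 F=[-1.8 -3.5  2.2]
[[6.2, 0.6, -0.6], [0.0, 4.3, 0.0], 1]
[[6.2, 0.6, -0.1], [0.0, 4.3, 0.0], 1]
[[6.2, 0.6, 0.3], [0.0, 4.3, 0.0], 1]
[[6.1, 0.6, 0.8], [0.0, 4.3, 0.0], 1]
```

>>> servo_tool:
  rows:
    - [[6.8,0.4,-0.4],[0,4.4,0],0.2]
    - [[6.8,0.4,-0.3],[0,4.4,0],0.2]
    - [[6.8,0.4,-0.2],[0,4.4,0],0.2]
    - [[6,0,0],[0,4.2,0],0.2]
    - [[0,0,0],[0,0,0],0.2]

```text
t: 5.1
position: [518.0, 352.0, 140.8]
eef_rot: [-1.247, -0.95, 0.033]
force: [-0.8, -0.7, 0.0]
grip_width: 65.7
```

```bash
python3 -c "
from plan import *
print((RS.T@(cur()[1].apply([1,0,0]))).round(3))
q=(RS.T@(cur()[0]-18.7*cur()[1].apply([0,1,0])-H)); print(q, np.arctan2(-q[0],q[1]))
t,Rt=carr(0,0); plan(t,Rt,step=8,astep=5)
snap('top','t4');snap('scene','s4');overlay('t4',0,'o_t4',(100,150,240,250),5.6)"
```

```text
[ 1.    -0.009  0.002]
[  2.40657949  86.63922269 -19.28916714] -0.027769880175919404
t=5.10 dist 3.9 ang 0.5 N=1 q=[ 0.29 -0.05  2.1   0.45  0.54 -0.71] gw=65.7 F=[-0.8 -0.7  0. ]
[[-2.5, 2.7, 1.4], [0.2, -0.5, 0.1], 1]
```

View pics/o_t4.png

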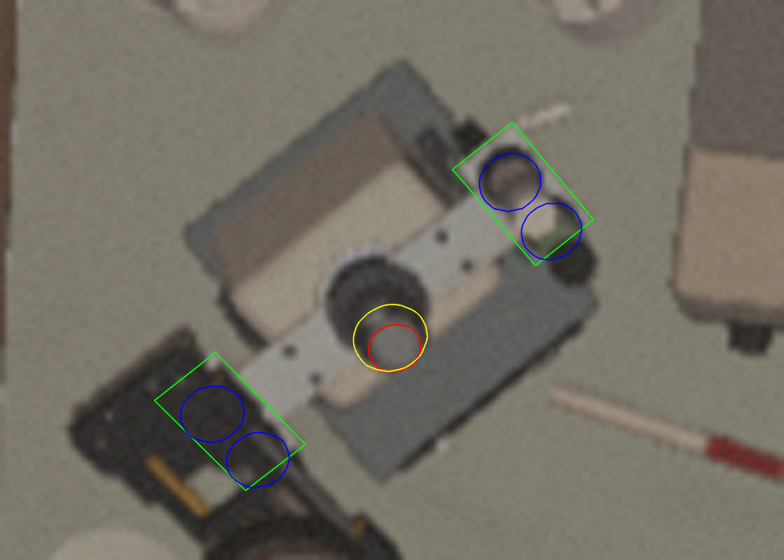

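>>> servo_tool:
  rows:
    - [[0,0,0],[0,0,0],1]
    - [[0,0,0],[0,0,0],1]
    - [[0,0,0],[0,0,0],1]
    - [[0,-20,0],[0,0,0],1]
    - [[0,-40,0],[0,0,0],1]

```text
t: 5.82
position: [488.2, 329.4, 186.5]
eef_rot: [-1.248, -0.948, 0.04]
force: [1.5, 0.9, 0.7]
grip_width: 91.8
```

```bash
cat > pin.py <<'E'
from plan import *
# pin on bench
tip=np.array([399.0,31,12.]); bar=np.array([540.,-47,12])
def pinfit(tag):
    C=cloud(tag); 
    return C
E
python3 -c "
from plan import *
_,_,o=cur();print(o['position'],o['grip_width'],o['force'],o['joint_pos'].round(2))
# pin head points in t0,s0
for t in('t0','s0'):
  P=cloud(t).reshape(-1,3); m=(np.linalg.norm(P[:,:2]-[462,-4],axis=1)<40)&(P[:,2]>17)&(P[:,2]<32); q=P[m]; print(t,m.sum(),q.mean(0).round(1)); c=q[:,:2]-q[:,:2].mean(0); print(np.linalg.svd(c)[2][0], q.min(0),q.max(0))
crop('t0',245,205,310,280,9,'cp_t0');crop('s0',275,240,325,305,9,'cp_s0')
"
```

```text
[488.19567498 329.38196208 186.5493728 ] 91.80268653071046 [1.47489285 0.85344412 0.74006623] [ 0.25 -0.23  2.15  0.4   0.67 -0.67]
t0 94 [460.   -2.   22.3]
[-0.88842759  0.4590168 ] [429.41437374 -38.35896552  17.02094145] [495.92349199  15.92709574  30.6552495 ]
s0 104 [457.7   3.   22. ]
[-0.8908513   0.45429501] [428.82711839 -12.86821338  17.00587445] [480.13365878  19.35748644  28.00105367]
```

View pics/cp_t0.png

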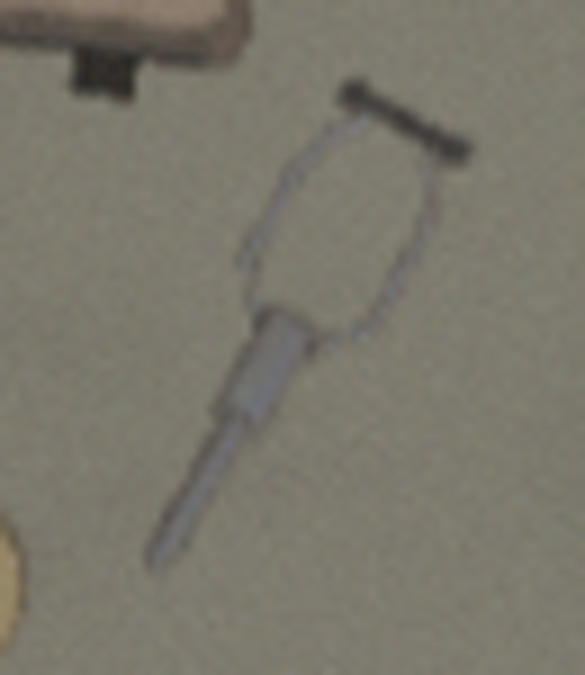

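View pics/cp_s0.png

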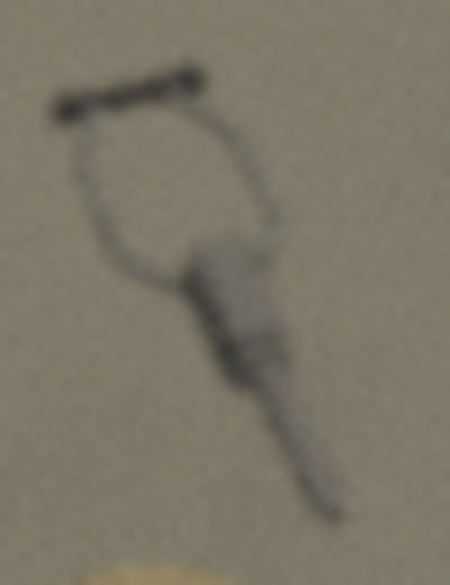

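```bash
python3 -c "
from plan import *
T=lambda x,y:('t0',245+(x+.5)/9-.5,205+(y+.5)/9-.5)
Sx=lambda x,y:('s0',275+(x+.5)/9-.5,240+(y+.5)/9-.5)
for k,a,z in [('tip',T(157,560),12),('tip',Sx(335,517),12),('head',T(263,368),24),('head',Sx(240,290),24),('bar',T(403,122),12),('bar',Sx(128,94),12),('L',T(352,94),12),('R',T(457,150),12),('R',Sx(66,107),12),('L',Sx(190,80),12)]:
  print(k,a[0],ptz(*a,z).round(1))
for k,a,b in [('tip',T(157,560),Sx(335,517)),('bar',T(403,122),Sx(128,94))]: print(k,tri([a,b]))
"
```

```text
tip t0 [400.8  30.3  12. ]
tip s0 [396.   34.3  12. ]
head t0 [462.9  -3.3  24. ]
head s0 [459.6  -0.8  24. ]
bar t0 [543.  -47.4  12. ]
bar s0 [542.4 -45.8  12. ]
L t0 [551.9 -30.7  12. ]
R t0 [534.1 -65.   12. ]
R s0 [552.2 -29.6  12. ]
L s0 [532.8 -62.4  12. ]
tip (array([400.0090393 ,  30.21265305,   5.13719376]), array([0.7, 0.7]))
bar (array([543.3160117 , -47.21202854,  10.3958762 ]), array([0.3, 0.3]))
```

```bash
python3 -c "
from plan import *
_,_,o=cur()
b=frame([-.469,-.883,0],np.array([0,0,-1.]))
p,r,_=cur(); p2=p-80*r.apply([0,1,0]); print(p2)
def pl(p,r,tp,tR,N,k):
    pass
plan(np.array([461.5,-2.5,150]),b,show=20,astep=9.5)"
```

```text
[451.82713401 299.98996907 251.46038862]
t=5.83 dist 335.0 ang 157.7 N=17 q=[ 0.25 -0.23  2.15  0.4   0.67 -0.67] gw=91.8 F=[1.5 0.9 0.7]
[[-12.1, -6.1, -14.3], [-2.8, 8.8, 0.6], 1]
[[-9.8, -5.3, -16.2], [-2.8, 8.8, 0.6], 1]
[[-7.2, -4.3, -17.8], [-2.8, 8.8, 0.6], 1]
[[-4.5, -3.4, -18.9], [-2.8, 8.8, 0.6], 1]
[[-1.5, -2.4, -19.5], [-2.8, 8.8, 0.6], 1]
[[1.5, -1.4, -19.6], [-2.8, 8.8, 0.6], 1]
[[4.4, -0.5, -19.2], [-2.8, 8.8, 0.6], 1]
[[7.3, 0.4, -18.3], [-2.8, 8.8, 0.6], 1]
[[10.1, 1.2, -16.9], [-2.8, 8.8, 0.6], 1]
[[12.5, 1.9, -15.1], [-2.8, 8.8, 0.6], 1]
[[14.7, 2.4, -12.9], [-2.8, 8.8, 0.6], 1]
[[16.5, 2.9, -10.3], [-2.8, 8.8, 0.6], 1]
[[17.9, 3.1, -7.5], [-2.8, 8.8, 0.6], 1]
[[18.9, 3.2, -4.5], [-2.8, 8.8, 0.6], 1]
[[19.4, 3.2, -1.4], [-2.8, 8.8, 0.6], 1]
[[19.4, 3.0, 1.7], [-2.8, 8.8, 0.6], 1]
[[18.9, 2.6, 4.8], [-2.8, 8.8, 0.6], 1]
```

>>> servo_tool:
  rows:
    - [[0,-50,0],[0,0,0],1]
    - [[-10,-40,0],[0,0,0],1]
    - [[-40,0,0],[-2.5,9.5,0.5],1]
    - [[-40,0,-10],[-2.5,9.5,0.5],1]
    - [[-40,0,-20],[-2.5,9.5,0.5],1]

```text
t: 6.45
position: [365.5, 217.9, 188.9]
eef_rot: [-1.306, -0.505, -0.322]
force: [0.1, -0.2, 0.7]
grip_width: 91.9
```

```bash
python3 -c "
from plan import *
print(cur()[0])
b=frame([-.469,-.883,0],np.array([0,0,-1.]))
plan(np.array([461.5,-2.5,180]),b,show=5,astep=9.8)"
```

```text
[365.53193128 217.93048052 188.87682589]
t=6.45 dist 240.6 ang 127.6 N=14 q=[ 0.1  -0.88  2.52  0.24  0.95 -0.11] gw=91.9 F=[ 0.1 -0.2  0.7]
[[4.6, 0.2, -16.5], [-2.9, 8.6, 0.5], 1]
[[7.1, 0.9, -15.6], [-2.9, 8.6, 0.5], 1]
[[9.3, 1.6, -14.3], [-2.9, 8.6, 0.5], 1]
[[11.4, 2.2, -12.7], [-2.9, 8.6, 0.5], 1]
[[13.2, 2.7, -10.7], [-2.9, 8.6, 0.5], 1]
```

```bash
cat >> plan.py <<'E'
def part(tp,tR,f,N,grip=1):
    p,r,o=cur(); rv=(R.from_matrix(tR)*r.inv()).as_rotvec(); plan(np.array(tp,float),R.from_rotvec(rv*f)*r,N=N,grip=grip)
E
python3 -c "
from plan import *
b=frame([-.469,-.883,0],np.array([0,0,-1.]))
part([460,110,215],b,.38,5)"
```

```text
t=6.45 dist 145.8 ang 48.5 N=5 q=[ 0.1  -0.88  2.52  0.24  0.95 -0.11] gw=91.9 F=[ 0.1 -0.2  0.7]
[[17.6, -0.1, -23.2], [-3.1, 9.2, 0.5], 1]
[[21.1, 0.9, -20.1], [-3.1, 9.2, 0.5], 1]
[[24.0, 1.7, -16.4], [-3.1, 9.2, 0.5], 1]
[[26.4, 2.3, -12.3], [-3.1, 9.2, 0.5], 1]
[[28.0, 2.6, -7.8], [-3.1, 9.2, 0.5], 1]
```

>>> servo_tool:
  rows:
    - [[22,-2,-18],[-3.1,9.2,0.5],1]
    - [[22,0,-20],[-3.1,9.2,0.5],1]
    - [[24,1,-16],[-3.1,9.2,0.5],1]
    - [[26,2,-12],[-3.1,9.2,0.5],1]
    - [[28,2,-8],[-3.1,9.2,0.5],1]

```text
t: 7.08
position: [455.5, 110.7, 214.5]
eef_rot: [-1.317, 0.282, -0.864]
force: [-0.1, 0.8, 0.1]
grip_width: 91.6
```

```bash
python3 -c "
from plan import *
print(cur()[0])
b=frame([-.469,-.883,0],np.array([0,0,-1.]))
plan(np.array([461.5,-2.5,110]),b,show=9,astep=9.8)"
```

```text
[455.4860734  110.73375112 214.45743501]
t=7.08 dist 154.2 ang 77.5 N=8 q=[-0.03 -0.48  2.21  0.02  1.01  0.72] gw=91.6 F=[-0.1  0.8  0.1]
[[6.6, 12.3, -13.3], [-3.0, 9.2, 0.5], 1]
[[8.7, 12.9, -11.4], [-3.0, 9.2, 0.5], 1]
[[10.4, 13.3, -9.2], [-3.0, 9.2, 0.5], 1]
[[11.8, 13.7, -6.7], [-3.0, 9.2, 0.5], 1]
[[12.8, 13.9, -4.0], [-3.0, 9.2, 0.5], 1]
[[13.3, 13.9, -1.1], [-3.0, 9.2, 0.5], 1]
[[13.4, 13.8, 1.7], [-3.0, 9.2, 0.5], 1]
[[13.0, 13.5, 4.6], [-3.0, 9.2, 0.5], 1]
```

>>> servo_tool:
  rows:
    - [[9,8,-16],[-3,9.2,0.5],1]
    - [[11,10,-13],[-3,9.2,0.5],1]
    - [[12,12,-10],[-3,9.2,0.5],1]
    - [[13,13,-7],[-3,9.2,0.5],1]
    - [[13,14,-4],[-3,9.2,0.5],1]

```text
t: 7.7
position: [457.6, 28.1, 158.3]
eef_rot: [-1.122, 1.097, -1.341]
force: [-0.4, 0.2, -0.6]
grip_width: 91.5
```

```bash
python3 -c "
from plan import *
print(cur()[0])
b=frame([-.469,-.883,0],np.array([0,0,-1.]))
plan(np.array([461.5,-2.5,100]),b,show=9,astep=9.8)
snap('top','t5'); snap('scene','s5'); overlay('t5',-.02,'o_t5',(110,150,240,250),6)"
```

```text
[457.62575769  28.05924208 158.3093292 ]
t=7.70 dist 65.9 ang 27.5 N=3 q=[-0.18 -0.23  2.09 -0.03  1.12  1.44] gw=91.5 F=[-0.4  0.2 -0.6]
[[9.1, 20.0, -1.3], [-3.0, 8.7, 0.3], 1]
[[9.2, 19.9, 1.1], [-3.0, 8.7, 0.3], 1]
[[9.0, 19.7, 3.6], [-3.0, 8.7, 0.3], 1]
```

View pics/o_t5.png

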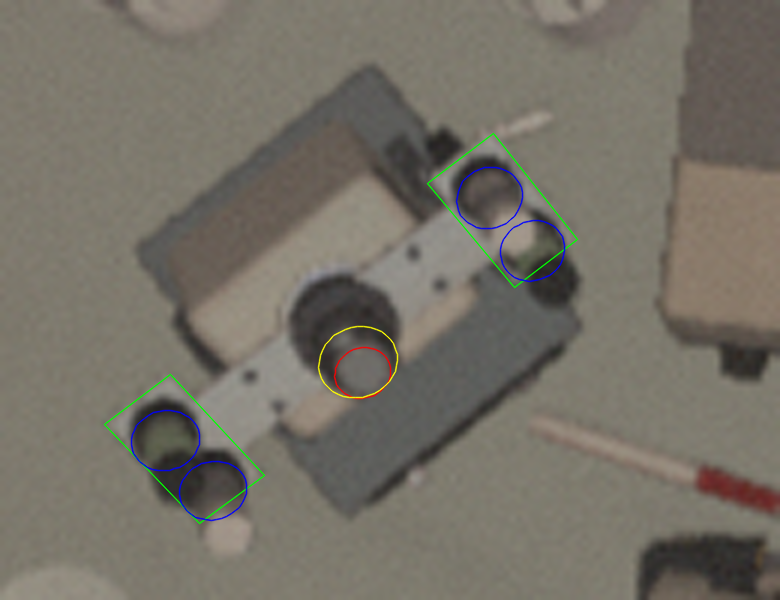

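>>> servo_tool:
  rows:
    - [[9,20,-1],[-3,8.7,0.3],1]
    - [[9,20,1],[-3,8.7,0.3],0.2]
    - [[9,20,4],[-3,8.7,0.3],0.2]
    - [[0,0,0],[0,0,0],0.2]
  grip_force: 30

```text
t: 8.3
position: [462.9, -1.5, 99.6]
eef_rot: [-0.939, 1.555, -1.558]
force: [-0.2, 0.4, 0.1]
grip_width: 63.8
```

```bash
python3 -c "
from plan import *
print(cur()[0])
b=frame([-.469,-.883,0],np.array([0,0,-1.]))
plan(np.array([461.5,-2.5,50]),b,show=9,astep=9.8)
T=lambda x,y:('t5',110+(x+.5)/6-.5,150+(y+.5)/6-.5)
a=ptz(*T(350,516),12);c=ptz(*T(579,325),12);print(a,c,np.degrees(np.arctan2(*(c-a)[1::-1])))
a=ptz(*T(140,243),12);c=ptz(*T(370,66),12);print(a,c,np.degrees(np.arctan2(*(c-a)[1::-1])), 'Y',np.degrees(np.arctan2(-Y[1],-Y[0])))
c=ptz(*T(579,325),12); a=ptz(*T(370,66),12);print(np.degrees(np.arctan2(*(a-c)[1::-1])))
d=lambda x,y:ptz(*T(x,y),144.2)
print([d(*q).round(1) for q in [(413,253),(440,285),(250,377),(280,407)]])
snap('top','t6');snap('scene','s6');crop('t6',235,190,315,285,8,'c_t6');crop('s6',240,200,360,310,6,'c_s6')"
```

```text
[462.89917014  -1.54584082  99.58505837]
t=8.30 dist 49.6 ang 0.2 N=1 q=[-0.26 -0.01  2.02 -0.    1.13  1.79] gw=63.8 F=[-0.2  0.4  0.1]
[[1.5, 49.6, -0.9], [-0.1, 0.2, 0.0], 1]
[487.68371942 306.72201058  12.        ] [582.27899751 197.35089764  12.        ] -49.143411412037636
[620.17535433 414.37302536  12.        ] [709.23153284 303.83004229  12.        ] -51.14421656233376 Y -51.00539950067842
39.98763462583673
[array([603.1, 251.7, 144.2]), array([588.9, 239.2, 144.2]), array([546.7, 322.8, 144.2]), array([533.5, 309. , 144.2])]
```

View pics/c_s6.png

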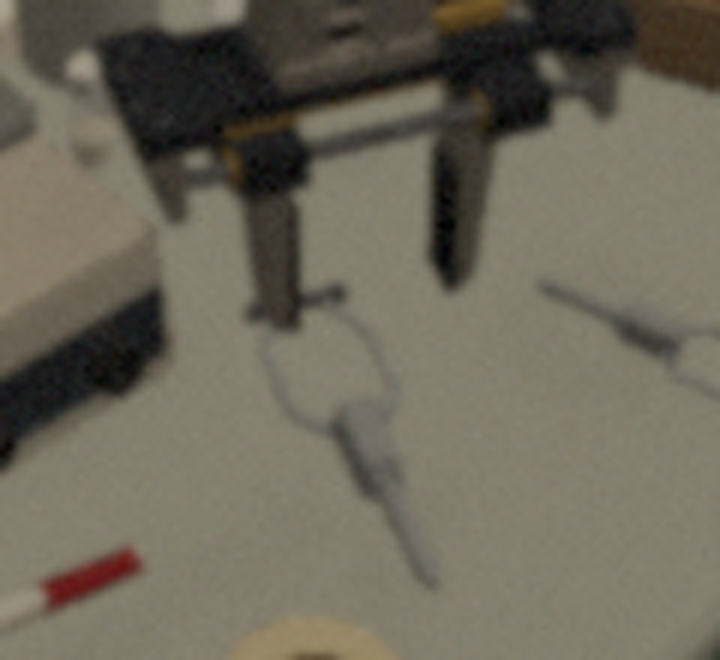

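```bash
python3 -c "
from plan import *
P=cloud('s0').reshape(-1,3)
for x0,x1 in((520,545),(545,560),(560,580),(580,620)):
  m=(P[:,0]>x0)&(P[:,0]<x1)&(P[:,1]>20)&(P[:,1]<170)&(P[:,2]>20); print(x0,m.sum(),P[m].min(0).round(),P[m].max(0).round())
p,r,o=cur()
for sx in(-94,94):
  for sz in(-38,38): print((np.array([461.5,-2.5,91])+r.apply([sx,0,sz])).round())
"
```

```text
Traceback (most recent call last):
ValueError: zero-size array to reduction operation minimum which has no identity
```

View pics/c_t6.png

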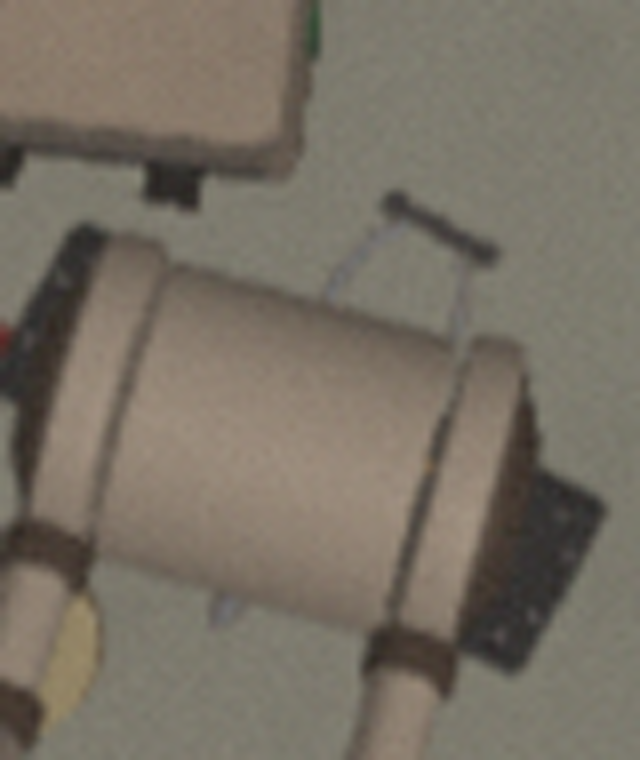

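>>> servo_tool:
  rows:
    - [[1.5,45,-1],[0,0.2,0],0.2]
    - [[0,38,0],[0,0,0],0.2]
    - [[0,10,0],[0,0,0],0.2]

```text
t: 8.78
position: [466.7, -1.0, 11.7]
eef_rot: [-0.933, 1.533, -1.559]
force: [0.4, 1.2, 0.3]
grip_width: 55.1
```

```bash
python3 -c "
from plan import *
print(cur()[0])
b=frame([-.469,-.883,0],np.array([0,0,-1.]))
plan(np.array([461.5,-2.5,3]),b,show=9,astep=9.8)
snap('scene','s7');crop('s7',240,200,360,310,6,'c_s7')"
```

```text
[466.74012434  -1.02967758  11.70411386]
t=8.78 dist 10.3 ang 1.3 N=1 q=[-0.26  0.14  2.06 -0.    0.92  1.78] gw=55.1 F=[0.4 1.2 0.3]
[[3.7, 8.6, -4.2], [-1.1, 0.8, -0.2], 1]
```

View pics/c_s7.png

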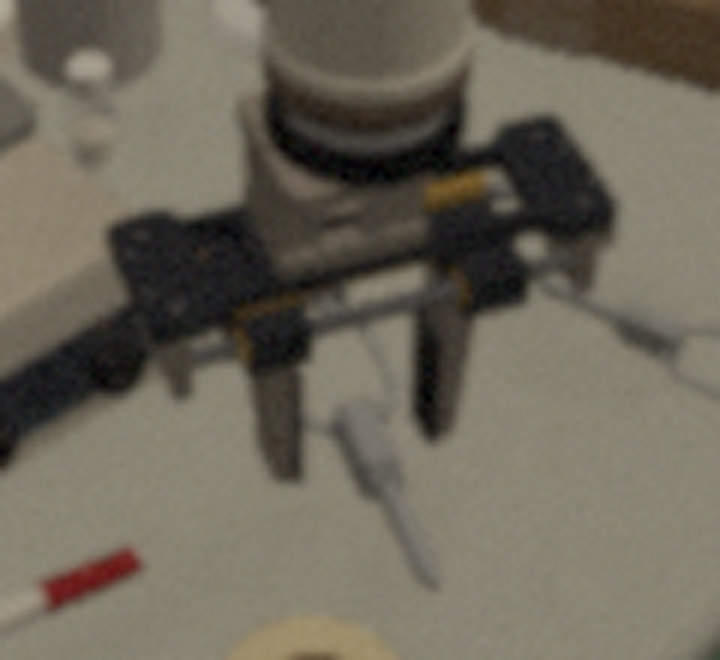

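>>> servo_tool:
  rows:
    - [[4,8,-4.2],[-1.1,0.8,-0.2],0.2]
    - [[0,0,0],[0,0,0],0.2]

```text
t: 9.07
position: [463.1, -2.9, 5.8]
eef_rot: [-0.936, 1.556, -1.56]
force: [0.2, 0.5, -0.3]
grip_width: 55.0
```

```bash
python3 -c "
from plan import *
print(cur()[0])
b=frame([-.469,-.883,0],np.array([0,0,-1.]))
plan(np.array([461.5,-2.5,3]),b,show=9,astep=9.8)"
```

```text
[463.0703919   -2.90724038   5.75760606]
t=9.07 dist 3.2 ang 0.2 N=1 q=[-0.27  0.16  2.06 -0.    0.92  1.79] gw=55.0 F=[ 0.2  0.5 -0.3]
[[0.4, 2.8, -1.6], [-0.2, 0.1, -0.0], 1]
```

>>> servo_tool:
  rows:
    - [[0.4,2.8,-1.6],[-0.2,0,0],-0.3]
    - [[0,0,0],[0,0,0],-0.6]
    - [[0,0,0],[0,0,0],-1]
    - [[0,0,0],[0,0,0],-1]
    - [[0,0,0],[0,0,0],-1]
  grip_force: 35

```text
t: 9.7
position: [463.3, -3.1, 4.9]
eef_rot: [-0.935, 1.555, -1.559]
force: [0.7, -0.1, -0.8]
grip_width: 17.9
```

```bash
python3 -c "
from plan import *
p,r,o=cur();print(p,o['grip_width'],o['force'],r.as_matrix().round(3))
snap('scene','s8');crop('s8',240,200,360,310,6,'c_s8')"
```

```text
[463.29835588  -3.08467499   4.85299495] 17.90910568442718 [ 0.69129285 -0.05897519 -0.8422302 ] [[-0.468  0.004  0.884]
 [-0.884 -0.    -0.468]
 [-0.001 -1.     0.003]]
```

View pics/c_s8.png

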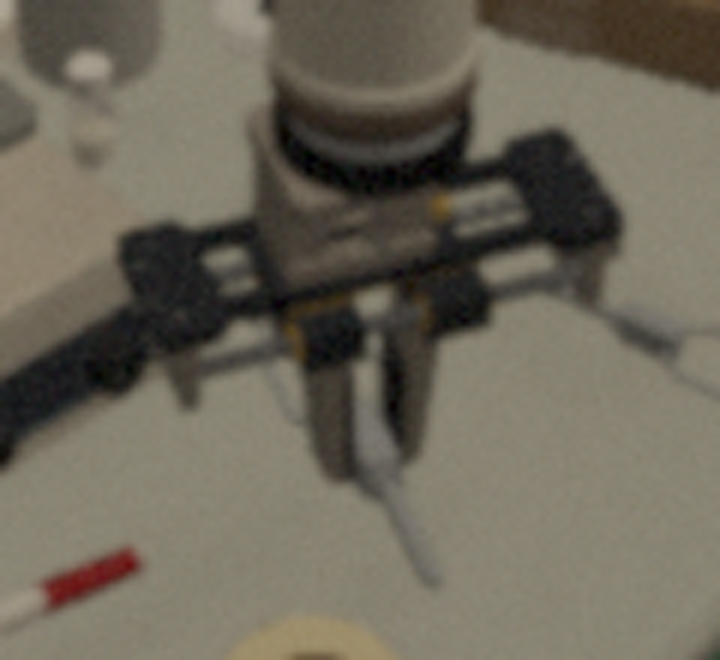

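>>> servo_tool:
  rows:
    - [[0,-30,0],[0,0,0],-1]
    - [[0,-60,0],[0,0,0],-1]
    - [[0,-60,0],[0,0,0],-1]
    - [[0,-60,0],[0,0,0],-1]
    - [[0,-60,0],[0,0,0],-1]

```text
t: 10.38
position: [457.3, -1.7, 275.2]
eef_rot: [-0.947, 1.57, -1.551]
force: [0.9, -1.4, -1.7]
grip_width: 17.6
```

```bash
python3 -c "
from plan import *
p,r,o=cur();print(p,o['grip_width'],o['force'],r.as_matrix().round(3))
snap('scene','s9');snap('top','t9');cv2.imwrite('pics/s9b.png',cv2.resize(load('s9')[0][:,:,::-1],None,fx=1.4,fy=1.4))
f=frame(-Y,-n); part([590,130,330],f,.6,7,-1)"
```

```text
[457.30138042  -1.7499189  275.16084433] 17.559232510586956 [ 0.87485544 -1.40364946 -1.72839827] [[-0.468 -0.013  0.884]
 [-0.884  0.004 -0.468]
 [ 0.002 -1.    -0.013]]
t=10.47 dist 191.1 ang 45.0 N=7 q=[-0.27 -0.18  1.81  0.    1.52  1.79] gw=17.6 F=[ 0.3  0.4 -1. ]
[[-25.4, -6.9, 7.3], [2.7, -5.5, 1.8], -1]
[[-24.7, -5.7, 10.1], [2.7, -5.5, 1.8], -1]
[[-23.8, -4.4, 12.7], [2.7, -5.5, 1.8], -1]
[[-22.6, -3.0, 15.1], [2.7, -5.5, 1.8], -1]
[[-21.1, -1.6, 17.3], [2.7, -5.5, 1.8], -1]
```

View pics/s9b.png

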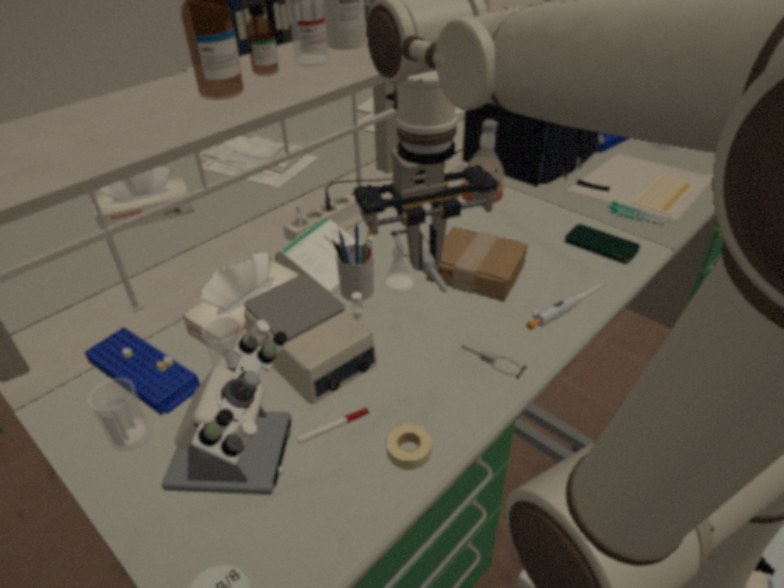

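>>> servo_tool:
  rows:
    - [[-35,-10,10],[3.8,-7.7,2.5],-1]
    - [[-34,-8,15],[3.8,-7.7,2.5],-1]
    - [[-33,-6,19],[3.8,-7.7,2.5],-1]
    - [[-31,-4,23],[3.8,-7.7,2.5],-1]
    - [[-28,-2,26],[3.8,-7.7,2.5],-1]

```text
t: 11.1
position: [581.5, 139.0, 330.3]
eef_rot: [-0.937, 0.853, -1.116]
force: [-0.6, 1.1, -1.5]
grip_width: 18.0
```

```bash
python3 -c "
from plan import *
p,r,o=cur();print(p,o['grip_width'],o['force'])
f=frame(-Y,-n); plan(S(140,-20,40),f,grip=-1)"
```

```text
[581.50936946 139.00221061 330.28057719] 18.040434625760128 [-0.6136303   1.08521685 -1.53566874]
t=11.10 dist 185.5 ang 29.3 N=4 q=[-0.07 -0.14  1.72  0.21  1.23  1.25] gw=18.0 F=[-0.6  1.1 -1.5]
[[-37.4, 22.4, 15.8], [3.2, -6.3, 2.0], -1]
[[-34.7, 24.6, 18.5], [3.2, -6.3, 2.0], -1]
[[-31.7, 26.8, 20.7], [3.2, -6.3, 2.0], -1]
[[-28.3, 29.1, 22.4], [3.2, -6.3, 2.0], -1]
```

>>> servo_tool:
  rows:
    - [[-38,16,16],[3.2,-6.3,2],-1]
    - [[-36,20,18],[3.2,-6.3,2],-1]
    - [[-33,26,21],[3.2,-6.3,2],-1]
    - [[-30,29,22],[3.2,-6.3,2],-1]
    - [[0,0,0],[0,0,0],-1]

```text
t: 11.72
position: [625.6, 317.8, 283.4]
eef_rot: [-0.884, 0.415, -0.805]
force: [-0.1, 1.3, -2.6]
grip_width: 17.8
```

```bash
python3 -c "
from plan import *
p,r,o=cur();print(p,(RS.T@(p-H)).round(1),o['grip_width'],o['force'])
f=frame(-Y,-n); plan(S(116,0,-7),f,grip=-1)
snap('scene','s10');snap('top','t10');crop('s10',120,140,270,300,4,'c_s10');crop('t10',110,140,240,260,5,'c_t10')"
```

```text
[625.59692384 317.7918596  283.44704838] [136.5  -7.8  40.9] 17.75175279484625 [-0.13322814  1.25868081 -2.615711  ]
t=11.72 dist 52.7 ang 1.0 N=1 q=[0.16 0.01 1.74 0.4  0.88 0.85] gw=17.8 F=[-0.1  1.3 -2.6]
[[-7.5, 48.1, -20.2], [0.3, 0.7, -0.6], -1]
```

View pics/c_s10.png

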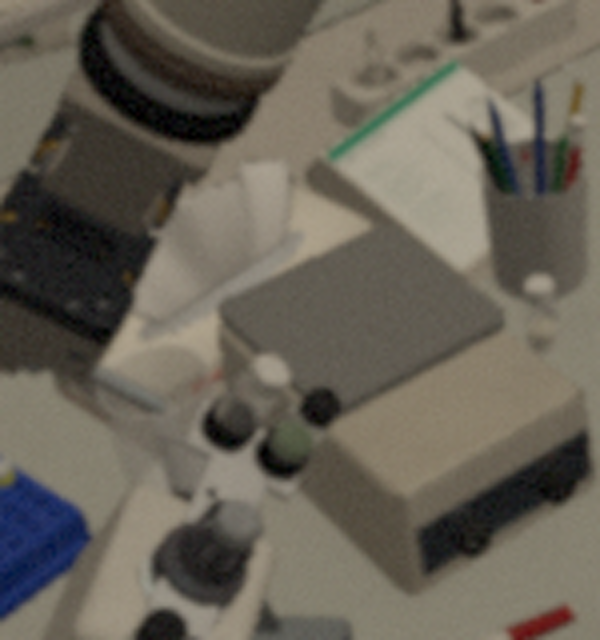

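View pics/c_t10.png

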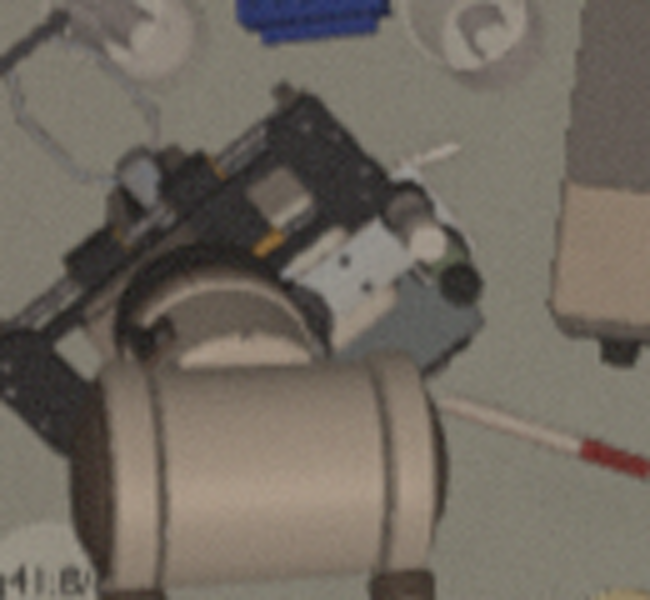

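```bash
python3 -c "
from plan import *
crop('s10',40,160,220,300,4.4,'c_s10b')"
```

```text
(no output)
```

View pics/c_s10b.png

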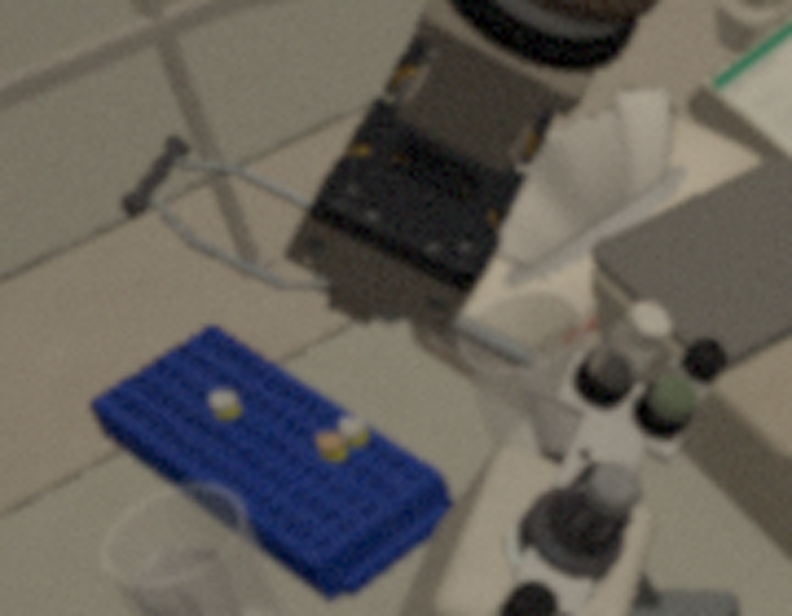

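>>> servo_tool:
  rows:
    - [[-8,28,-21],[0.3,0.7,-0.6],-1]
    - [[0,20,0],[0,0,0],-1]
    - [[0,0,0],[0,0,0],-1]

```text
t: 12.2
position: [632.4, 326.2, 236.8]
eef_rot: [-0.873, 0.417, -0.833]
force: [0.3, -0.3, -1.6]
grip_width: 17.6
```

```bash
cat > chk.py <<'E'
from plan import *
import sys
tag=sys.argv[1]
p,r,o=cur();print(p,(RS.T@(p-H)).round(1),o['grip_width'].round(1),o['force'].round(1),o['joint_pos'].round(2)); print((RS.T@r.as_matrix()).round(3))
M=r.as_matrix()
TT=lambda x,y,z: p+M@np.array([x,y,z])
f=frame(-Y,-n); plan(S(112,0,-7.15),f,grip=-1)
ex=[([TT(0,-7.15,-1.9-d) for d in(-19,74)],(255,0,255)),([TT(s*5,-7.15,-1.9-74) for s in(-1,1)],(255,0,255)),([S(0,0,0),S(30,0,0)],(0,255,0))]
snap('scene','s'+tag);snap('top','t'+tag)
overlay('s'+tag,-.02,'o_s'+tag,(100,180,220,310),6,ex);overlay('t'+tag,-.02,'o_t'+tag,(110,140,240,250),6,ex)
crop('s'+tag,100,180,220,310,6,'c_s'+tag)
E
python3 chk.py 11
```

```text
Traceback (most recent call last):
  File "chk.py", line 4, in <module>
    p,r,o=cur();print(p,(RS.T@(p-H)).round(1),o['grip_width'].round(1),o['force'].round(1),o['joint_pos'].round(2)); print((RS.T@r.as_matrix()).round(3))
                                              ^^^^^^^^^^^^^^^^^^^^^
AttributeError: 'float' object has no attribute 'round'
```

```bash
sed -i "s/o\['grip_width'\].round(1)/round(o['grip_width'],1)/" chk.py; python3 chk.py 11
```

```text
[632.42872974 326.16633596 236.77253643] [117.6  -5.5  -3.1] 17.6 [ 0.3 -0.3 -1.6] [0.18 0.06 1.78 0.41 0.76 0.85]
[[-0.005  0.005  1.   ]
 [-1.    -0.009 -0.005]
 [ 0.009 -1.     0.005]]
t=12.20 dist 8.9 ang 0.7 N=1 q=[0.18 0.06 1.78 0.41 0.76 0.85] gw=17.6 F=[ 0.3 -0.3 -1.6]
[[-5.6, 4.0, -5.7], [-0.3, -0.3, 0.5], -1]
```

View pics/o_s11.png

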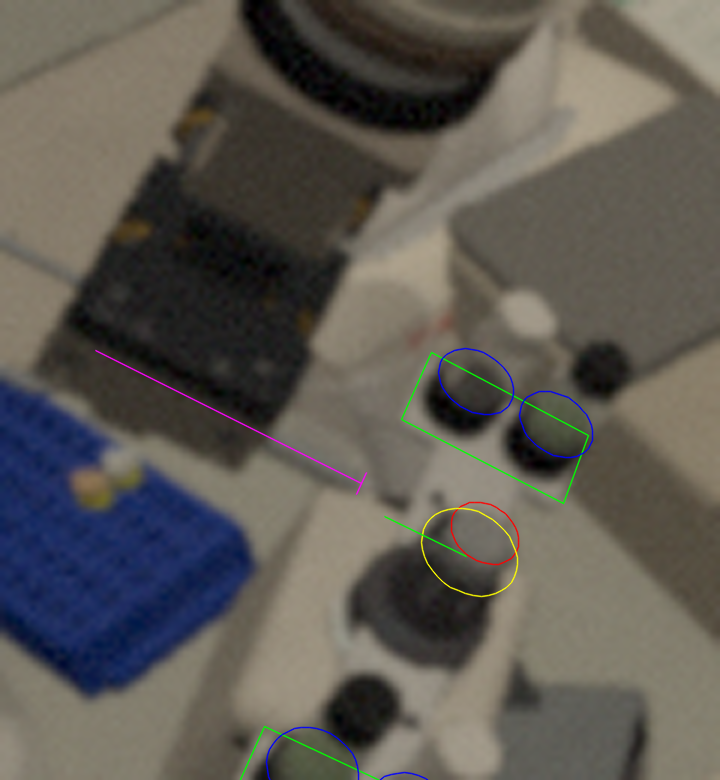

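View pics/c_s11.png

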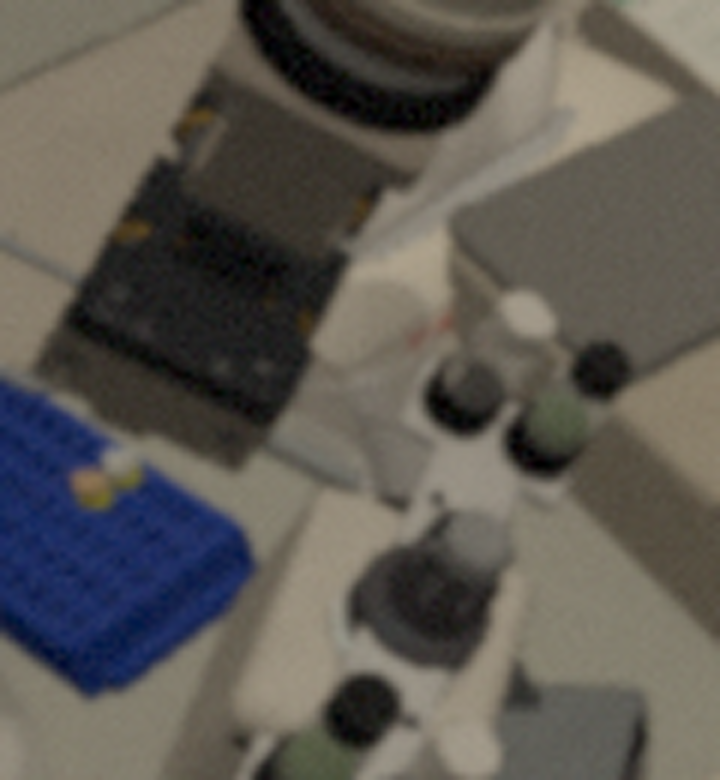

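View pics/o_t11.png

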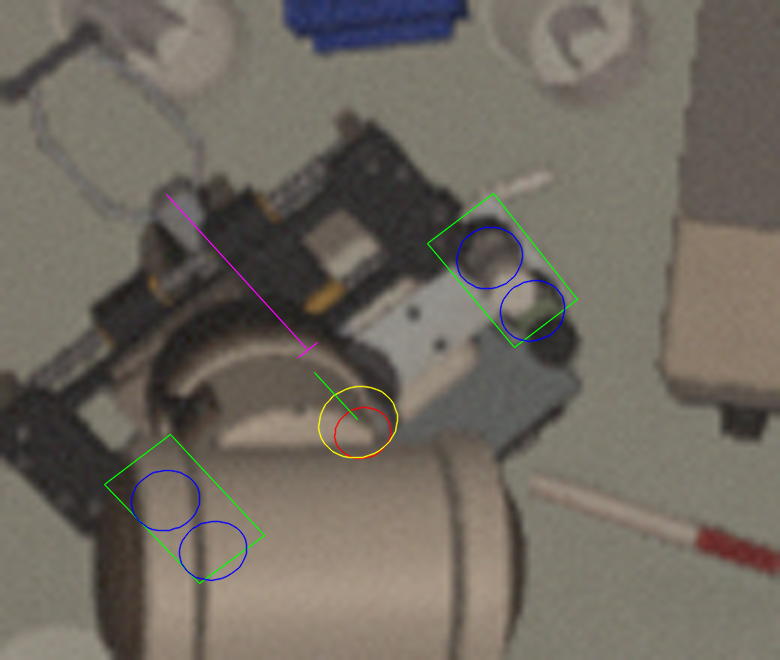

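```bash
python3 -c "
from plan import *
p=load('s11')[0][235:300,135:195,::-1]
im=cv2.resize(p,None,fx=12,fy=12,interpolation=cv2.INTER_CUBIC); im=cv2.convertScaleAbs(im,alpha=1.7,beta=-40)
q,r,o=cur(); M=r.as_matrix(); TT=lambda x,y,z: q+M@np.array([x,y,z])
def px(P): return tuple(((proj('s11',P)-[135,235]+.5)*12).astype(int).tolist())
for x in(-5,5): 
  cv2.line(im,px(TT(x,-7.15,-30)),px(TT(x,-7.15,-69.9)),(255,0,255),1)
for y in(-5,5): 
  cv2.line(im,px(TT(0,-7.15+y,-30)),px(TT(0,-7.15+y,-69.9)),(255,255,0),1)
cv2.circle(im,px(TT(0,-7.15,-75.9)),4,(0,0,255),1)
cv2.circle(im,px(S(0,0,14.5)),4,(0,0,255),1)
for a in np.linspace(0,6.28,40): cv2.circle(im,px(S(12*np.cos(a),12*np.sin(a),14.5)),1,(0,0,255),-1)
cv2.imwrite('pics/z11.png',im)"
```

```text
(no output)
```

View pics/z11.png

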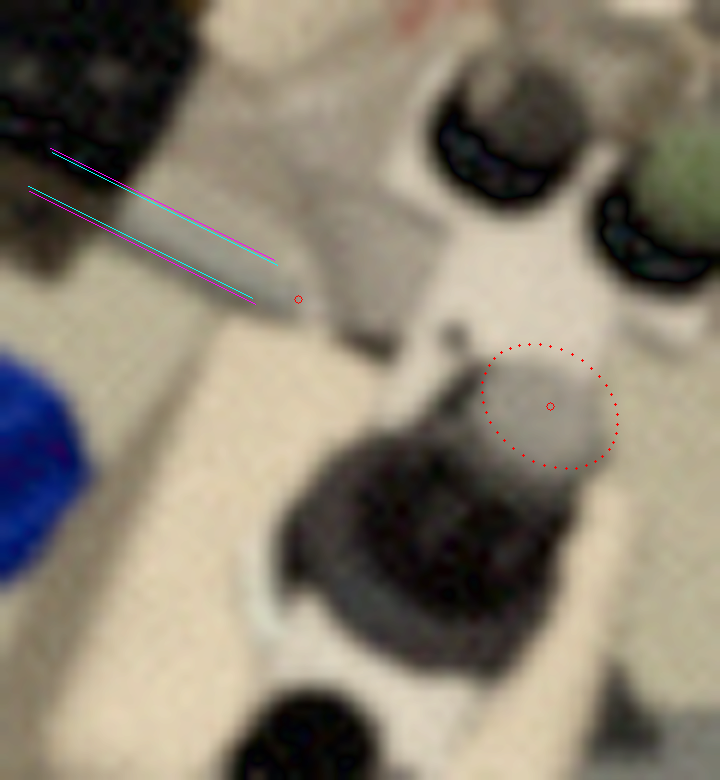

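```bash
python3 -c "
from plan import *
ims=[]
for tag,(u0,v0),w,h in(('t5',(155,192),32,36),('s5',(150,250),36,40)):
  p=load(tag)[0][v0:v0+h,u0:u0+w,::-1]
  im=cv2.resize(p,None,fx=12,fy=12,interpolation=cv2.INTER_CUBIC); im=cv2.convertScaleAbs(im,alpha=2.2,beta=-60)
  def px(P): return tuple(((proj(tag,P)-[u0,v0]+.5)*12).astype(int).tolist())
  for r,z,c in((12,14.5,(0,0,255)),(17,3,(0,255,255))):
    for a in np.linspace(0,6.28,40): cv2.circle(im,px(S(r*np.cos(a),r*np.sin(a),z)),1,c,-1)
  ims.append(cv2.copyMakeBorder(im,0,480-im.shape[0],0,0,cv2.BORDER_CONSTANT))
cv2.imwrite('pics/z5.png',cv2.hconcat(ims))
for t in('t0','t4','t5','s0','s4','s5','s6','s11'):
    P=cloud(t).reshape(-1,3); q=(P-H)@RS
    e=q[(np.linalg.norm(q[:,:2],axis=1)<9)&(q[:,2]>5)&(q[:,2]<25)]
    b=q[(np.abs(q[:,2]+32)<4)&(np.abs(q[:,0])<12)&(np.abs(q[:,1])<65)&(np.abs(q[:,1])>25)]
    e2=q[(np.linalg.norm(q[:,:2],axis=1)<25)&(q[:,2]>11)&(q[:,2]<20)]
    print(t,len(e),np.median(e[:,2]).round(2) if len(e) else 0,'bar',len(b),np.median(b[:,2]).round(2) if len(b) else 0,'endc',len(e2),((e2.min(0)+e2.max(0))/2).round(1) if len(e2) else 0)
"
```

```text
t0 34 15.09 bar 48 -32.23 endc 56 [ 1.4 -0.1 15.2]
t4 35 15.49 bar 214 -31.54 endc 56 [ 2.5 -0.3 15.3]
t5 35 15.46 bar 209 -31.42 endc 56 [ 1.7 -1.1 15.8]
s0 46 13.92 bar 83 -32.61 endc 81 [ 0.6  2.5 13.7]
s4 0 0 bar 114 -32.11 endc 1 [ 8.2 -5.5 12.6]
s5 48 14.24 bar 184 -32.39 endc 81 [ 0.9  1.9 14. ]
s6 47 13.81 bar 178 -32.12 endc 83 [ 1.   1.1 13.9]
s11 46 14.22 bar 186 -32.26 endc 81 [ 0.4  2.9 14. ]
```

View pics/z5.png

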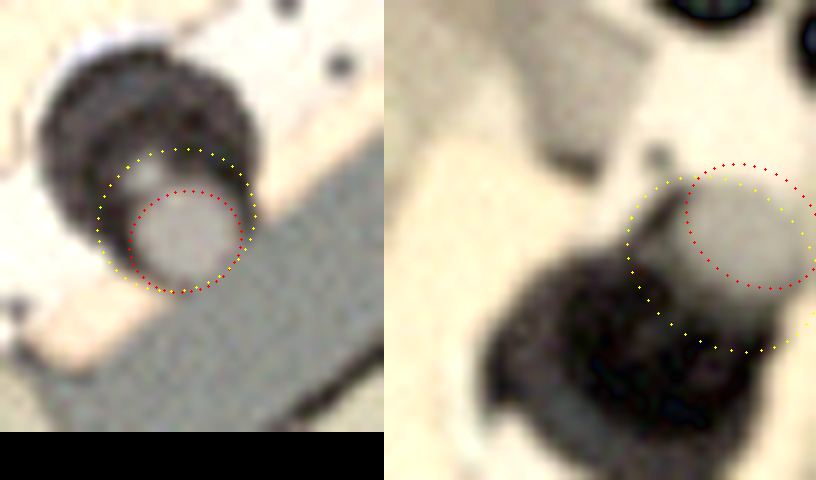

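```bash
python3 -c "
from plan import *
q,r,o=cur(); M=r.as_matrix(); TT=lambda x,y,z: q+M@np.array([x,y,z])
tag='t11';u0,v0,w,h=105,140,60,50
p=load(tag)[0][v0:v0+h,u0:u0+w,::-1]
im=cv2.resize(p,None,fx=12,fy=12,interpolation=cv2.INTER_CUBIC); im=cv2.convertScaleAbs(im,alpha=2.,beta=-30)
px=lambda P: tuple(((proj(tag,P)-[u0,v0]+.5)*12).astype(int).tolist())
c=[(9,-17),(9,21),(-9,21),(-9,-17),(9,-17)]
for y,col in((-12,(0,0,255)),(12,(0,255,255))):
  for a,b in zip(c,c[1:]): cv2.line(im,px(TT(a[0],-7.15+y,-1.9-a[1])),px(TT(b[0],-7.15+y,-1.9-b[1])),col,1)
cv2.line(im,px(TT(-24,-7.15,-1.9+93)),px(TT(24,-7.15,-1.9+93)),(0,255,0),1)
cv2.imwrite('pics/z11t.png',im)"
```

```text
(no output)
```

View pics/z11t.png

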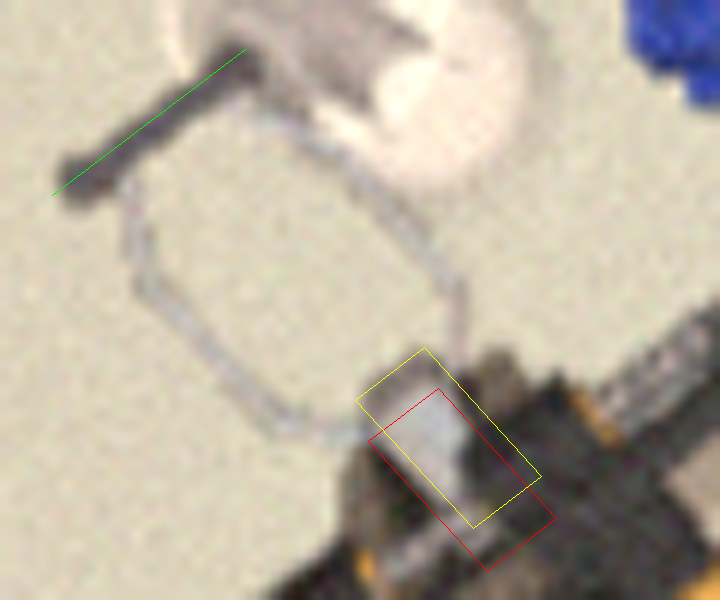

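>>> servo_tool:
  rows:
    - [[-7,5,-10],[-0.3,-0.3,0.5],-1]
    - [[0,0,-4],[0,0,0],-1]
    - [[0,0,0],[0,0,0],-1]

```text
t: 12.68
position: [622.0, 325.8, 228.1]
eef_rot: [-0.875, 0.414, -0.824]
force: [1.0, -0.3, -1.6]
grip_width: 17.3
```

```bash
sed -i 's/plan(S(112,0,-7.15),f,grip=-1)/plan(S(100,1.5,-8.1),f,grip=-1)/' chk.py
cat >> chk.py <<'E'
u0,v0=140,238
p_=load('s'+tag)[0][v0:v0+60,u0:u0+60,::-1]
im=cv2.resize(p_,None,fx=12,fy=12,interpolation=cv2.INTER_CUBIC); im=cv2.convertScaleAbs(im,alpha=1.7,beta=-40)
px=lambda P: tuple(((proj('s'+tag,P)-[u0,v0]+.5)*12).astype(int).tolist())
for y in(-5,5): cv2.line(im,px(TT(0,-7.15+y,-30)),px(TT(0,-7.15+y,-69.9)),(255,255,0),1)
for a in np.linspace(0,6.28,40): cv2.circle(im,px(S(12*np.cos(a),12*np.sin(a),14.5)),1,(0,0,255),-1)
cv2.imwrite(f'pics/z{tag}.png',im)
E
python3 chk.py 12
```

```text
[622.0400418  325.81276963 228.11842134] [105.8   0.7  -5.2] 17.3 [ 1.  -0.3 -1.6] [0.18 0.05 1.81 0.43 0.75 0.83]
[[ 0.002  0.004  1.   ]
 [-1.    -0.002  0.002]
 [ 0.002 -1.     0.004]]
t=12.68 dist 6.6 ang 0.3 N=1 q=[0.18 0.05 1.81 0.43 0.75 0.83] gw=17.3 F=[ 1.  -0.3 -1.6]
[[-0.8, 2.9, -5.9], [-0.3, 0.1, 0.1], -1]
```

View pics/z12.png

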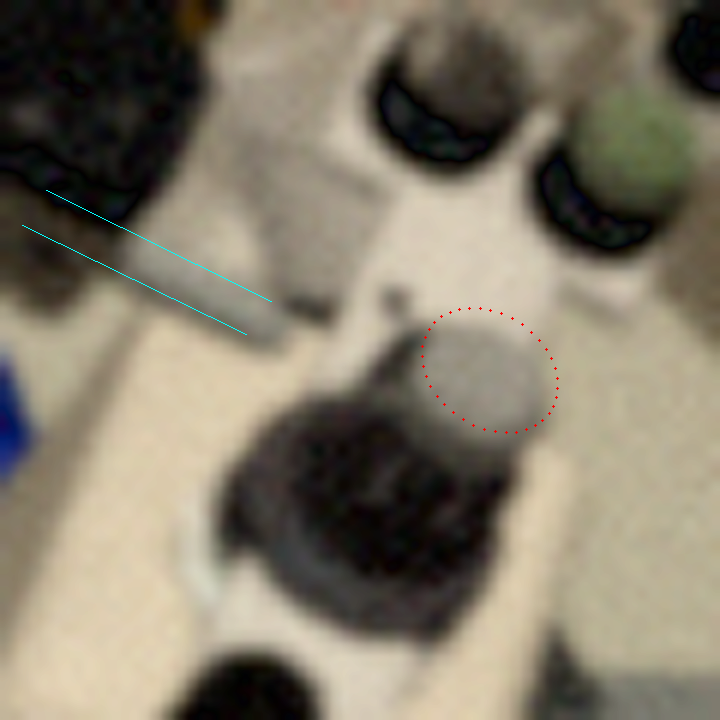

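>>> servo_tool:
  rows:
    - [[-0.9,3,-4],[-0.3,0,0.1],-1]
    - [[0,0,-3],[0,0,0],-1]
    - [[0,0,0],[0,0,0],-1]

```text
t: 13.15
position: [618.6, 324.1, 221.5]
eef_rot: [-0.879, 0.417, -0.821]
force: [-0.5, -0.2, -2.2]
grip_width: 17.5
```

```bash
python3 chk.py 13
```

```text
[618.6248369  324.14182498 221.46270173] [98.9  1.6 -8.4] 17.5 [-0.5 -0.2 -2.2] [0.18 0.05 1.83 0.43 0.75 0.82]
[[ 0.002 -0.001  1.   ]
 [-1.    -0.001  0.002]
 [ 0.001 -1.    -0.001]]
t=13.15 dist 1.1 ang 0.1 N=1 q=[0.18 0.05 1.83 0.43 0.75 0.82] gw=17.5 F=[-0.5 -0.2 -2.2]
[[0.1, -0.3, 1.1], [0.0, 0.1, 0.0], -1]
```

View pics/z13.png

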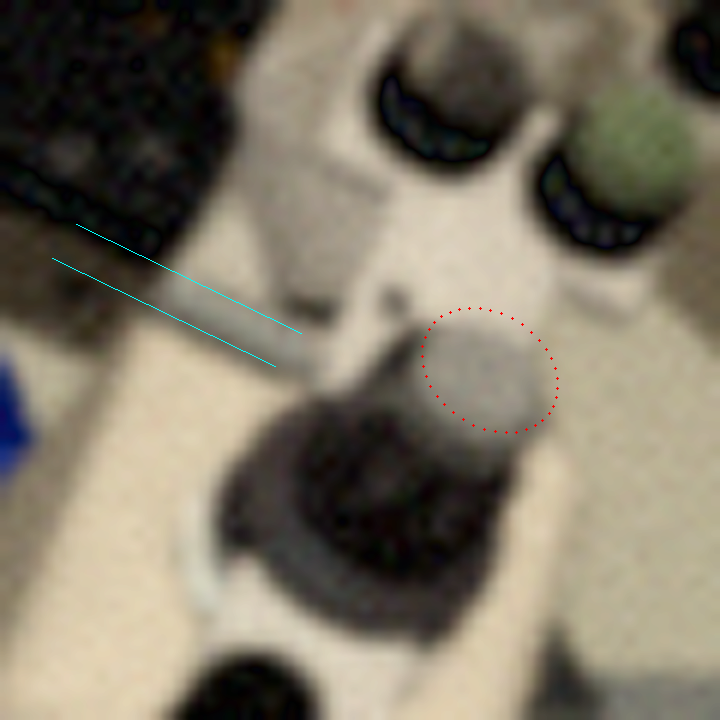

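```bash
python3 -c "
from plan import *
px=lambda P: ((proj('s13',P)-[140,238]+.5)*12).round(0)
for z in(14.5,3,0): print(px(S(0,0,z)))
print(px(S(30,0,0)),px(S(23,1.6,-1.25)),px(S(0,1.6,-1.25)))
p=load('s13')[0][238:298,140:200]
im=cv2.resize(p,None,fx=12,fy=12,interpolation=cv2.INTER_CUBIC)
g=cv2.GaussianBlur(cv2.cvtColor(im,cv2.COLOR_RGB2GRAY),(0,0),6)
# profile perpendicular to pin near x=250
d=np.array([.9,.44]);pp=np.array([-.44,.9])
for s in(230,250,270,290):
  c=np.array([s,350+(s-288)*.487]); print(s,c,[int(g[int((c+pp*k)[1]),int((c+pp*k)[0])]) for k in range(-60,64,6)])
"
```

```text
[491. 370.]
[460. 407.]
[452. 417.]
[289. 337.] [321. 367.] [447. 428.]
230 [230.    321.754] [122, 126, 127, 126, 123, 118, 114, 112, 112, 109, 106, 99, 93, 89, 90, 99, 112, 124, 133, 140, 143]
250 [250.    331.494] [100, 102, 103, 106, 107, 107, 108, 110, 110, 109, 106, 101, 95, 91, 93, 101, 112, 125, 135, 141, 144]
270 [270.    341.234] [93, 86, 79, 79, 83, 90, 98, 105, 107, 108, 106, 101, 94, 91, 91, 100, 111, 125, 135, 140, 143]
290 [290.    350.974] [87, 74, 67, 68, 77, 88, 100, 107, 110, 110, 107, 102, 97, 94, 96, 102, 113, 124, 131, 133, 132]
```

>>> servo_tool:
  rows:
    - [[0,0,-6],[0,0,0],-1]
    - [[0,0,-6],[0,0,0],-1]
    - [[0,0,-4],[0,0,0],-1]

```text
t: 13.62
position: [608.8, 315.5, 212.4]
eef_rot: [-0.878, 0.415, -0.822]
force: [2.1, -0.4, -1.0]
grip_width: 17.4
```

```bash
cat > st.py <<'E'
from plan import *
p,r,o=cur();print('t',round(o['t'],2),'local',(RS.T@(p-H)).round(1),'gw',round(o['grip_width'],1),'Floc',(RS.T@o['force']).round(1),'Tq',(RS.T@o['wrist_torque']).round(2),'q',o['joint_pos'].round(2)); print((RS.T@r.as_matrix()).round(3).tolist())
E
python3 st.py
```

```text
t 13.62 local [83.   1.1 -8. ] gw 17.4 Floc [ 0.5 -1.7 -1.7] Tq [-0.31  0.12  0.13] q [0.16 0.03 1.87 0.45 0.73 0.79]
[[0.003, 0.001, 1.0], [-1.0, -0.002, 0.003], [0.002, -1.0, 0.001]]
```

>>> servo_tool:
  rows:
    - [[-0.3,0.2,-6],[0,0,0],-1]
    - [[0,0,-6],[0,0,0],-1]
    - [[0,0,-6],[0,0,0],-1]

```text
t: 14.0
position: [597.3, 305.7, 201.6]
eef_rot: [-0.877, 0.414, -0.824]
force: [1.2, -0.2, -1.4]
grip_width: 17.2
```

```bash
python3 st.py; python3 chk.py 14 >/dev/null
```

```text
t 14.0 local [64.4  0.7 -7.9] gw 17.2 Floc [-0.2 -0.9 -1.6] Tq [-0.14  0.36  0.06] q [ 0.15 -0.    1.92  0.47  0.72  0.76]
[[0.003, 0.002, 1.0], [-1.0, -0.003, 0.003], [0.003, -1.0, 0.002]]
```

View pics/z14.png

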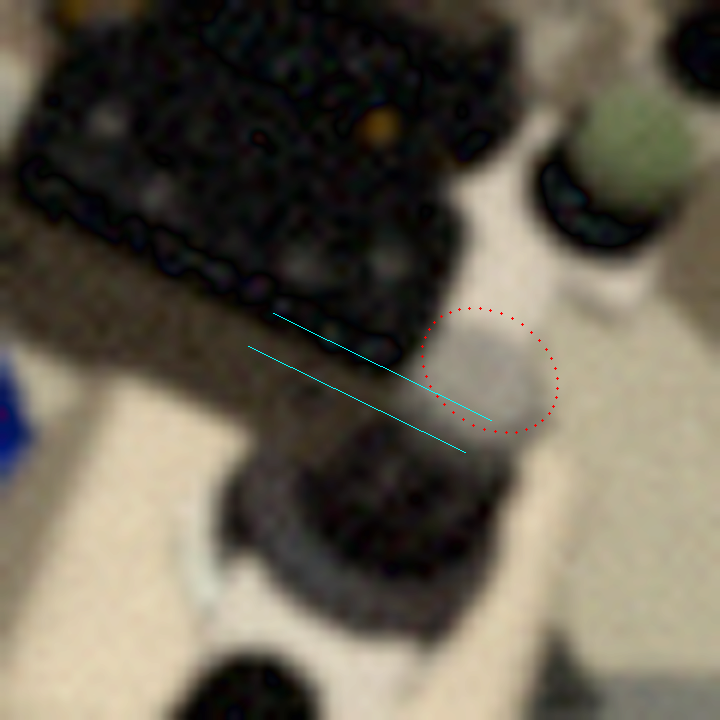

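>>> servo_tool:
  rows:
    - [[0,0,-6],[0,0,0],-1]
    - [[0,0,-6],[0,0,0],-1]
    - [[0,0,-6],[0,0,0],-1]
    - [[0,0,-3],[0,0,0],-1]

```text
t: 14.6
position: [583.2, 294.3, 188.4]
eef_rot: [-0.877, 0.414, -0.824]
force: [1.2, -0.3, -1.2]
grip_width: 17.6
```

```bash
python3 st.py
```

```text
t 14.6 local [42.   0.7 -7.9] gw 17.6 Floc [-0.1 -1.  -1.5] Tq [-0.16  0.36  0.02] q [ 0.13 -0.03  1.98  0.5   0.7   0.71]
[[0.003, 0.002, 1.0], [-1.0, -0.003, 0.003], [0.003, -1.0, 0.002]]
```

>>> servo_tool:
  rows:
    - [[0,0,-1.5],[0,0,0],-1]
    - [[0,0,-1.5],[0,0,0],-1]

```text
t: 14.85
position: [581.8, 293.0, 187.4]
eef_rot: [-0.875, 0.413, -0.825]
force: [4.6, 4.5, -0.9]
grip_width: 17.5
```

```bash
python3 st.py; python3 chk.py 15 >/dev/null
```

```text
t 14.85 local [39.9  0.5 -7.6] gw 17.5 Floc [ 4.7  0.6 -4.5] Tq [ 0.09 -0.7   0.  ] q [ 0.12 -0.04  1.98  0.5   0.7   0.7 ]
[[0.002, 0.004, 1.0], [-1.0, -0.004, 0.002], [0.004, -1.0, 0.004]]
```

View pics/z15.png

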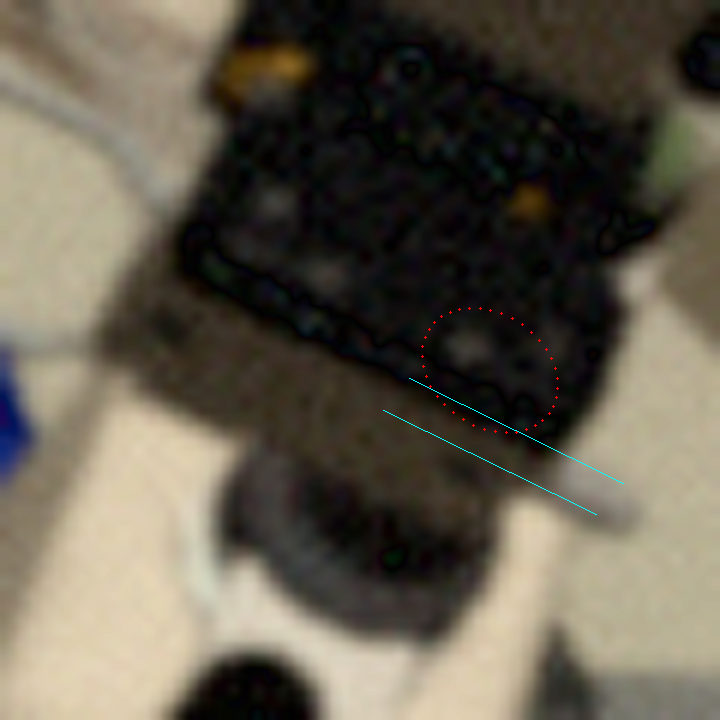

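>>> servo_tool:
  rows:
    - [[0,0,-1.5],[0,0,0],-1]
    - [[0,0,-1],[0,0,0],-1]

```text
t: 15.2
position: [581.6, 292.7, 187.8]
eef_rot: [-0.872, 0.411, -0.826]
force: [3.6, 3.4, -1.1]
grip_width: 17.7
```

```bash
python3 st.py
```

```text
t 15.2 local [39.9  0.5 -7.1] gw 17.7 Floc [ 3.3  0.4 -3.8] Tq [-0.03 -0.38  0.05] q [ 0.12 -0.04  1.99  0.51  0.69  0.7 ]
[[0.002, 0.008, 1.0], [-1.0, -0.004, 0.002], [0.004, -1.0, 0.008]]
```

>>> servo_tool:
  rows:
    - [[0,0.4,-4],[-0.3,0,0],-1]
    - [[0,0,-4],[0,0,0],-1]

```text
t: 15.45
position: [580.0, 290.9, 187.7]
eef_rot: [-0.867, 0.409, -0.829]
force: [9.3, 12.1, -0.5]
grip_width: 17.8
```

```bash
python3 st.py
```

```text
t 15.45 local [37.9 -0.  -5.8] gw 17.8 Floc [11.7  3.5 -9.2] Tq [ 0.53 -2.04 -0.13] q [ 0.12 -0.05  2.    0.52  0.69  0.69]
[[0.001, 0.014, 1.0], [-1.0, -0.006, 0.001], [0.006, -1.0, 0.014]]
```

>>> servo_tool:
  rows:
    - [[0,1.5,0],[-0.8,0,0.3],-1]
    - [[0,0,0],[0,0,0],-0.6]
    - [[0,0,0],[0,0,0],-0.4]
    - [[0,0,0],[0,0,0],-0.4]

```text
t: 15.95
position: [580.2, 291.5, 186.4]
eef_rot: [-0.88, 0.418, -0.821]
force: [-0.5, 0.8, 0.4]
grip_width: 27.4
```

```bash
python3 st.py;  python3 chk.py 16 >/dev/null; python3 -c "
from plan import *
crop('t16',110,130,230,240,6,'c_t16')"
```

```text
t 15.95 local [37.5  0.3 -7.1] gw 27.4 Floc [0.4 0.9 0.3] Tq [-0.01  0.27  0.03] q [ 0.12 -0.04  1.99  0.5   0.71  0.7 ]
[[0.002, -0.002, 1.0], [-1.0, -0.0, 0.002], [0.0, -1.0, -0.002]]
```

View pics/z16.png

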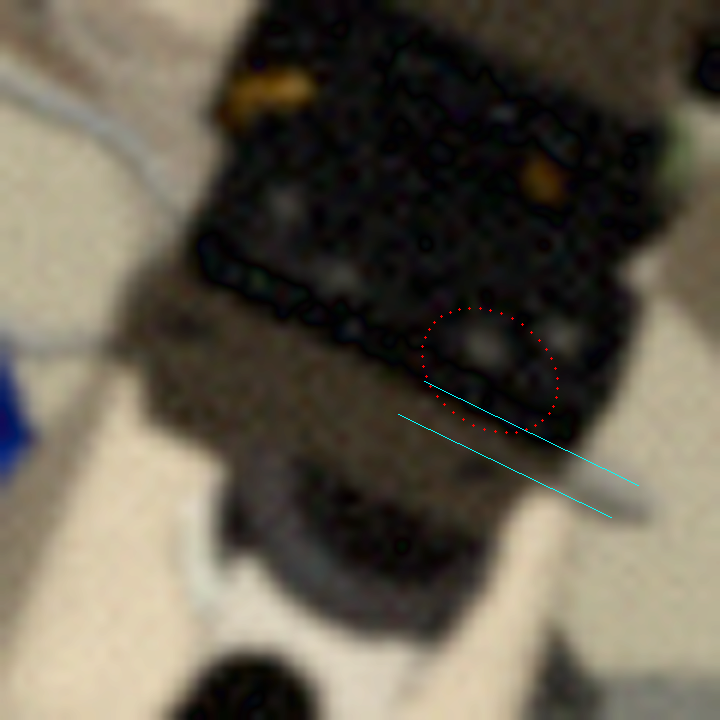

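View pics/c_t16.png

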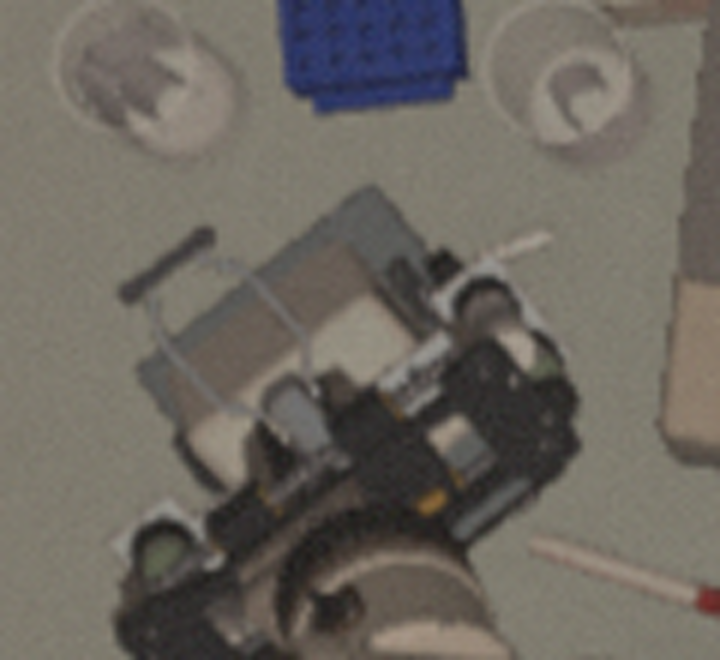

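>>> servo_tool:
  rows:
    - [[0,-15,0],[0,0,0],-0.3]
    - [[0,-30,0],[0,0,0],-0.2]
    - [[0,-50,0],[0,0,0],0.3]
    - [[0,-50,0],[0,0,0],0.4]

```text
t: 16.55
position: [510.4, 237.1, 301.3]
eef_rot: [-0.886, 0.426, -0.815]
force: [0.5, 0.7, 0.6]
grip_width: 54.6
```

```bash
python3 st.py;  python3 chk.py 17 >/dev/null; python3 -c "
from plan import *
crop('t17',110,130,230,240,6,'c_t17');crop('s17',90,215,210,315,6.5,'c_s17')"
```

```text
t 16.55 local [ 33.5   2.  137.8] gw 54.6 Floc [ 1.   0.2 -0. ] Tq [0.01 0.21 0.01] q [-0.   -0.39  2.05  0.45  1.03  0.74]
[[-0.0, -0.011, 1.0], [-1.0, 0.005, -0.0], [-0.005, -1.0, -0.011]]
```

View pics/c_s17.png

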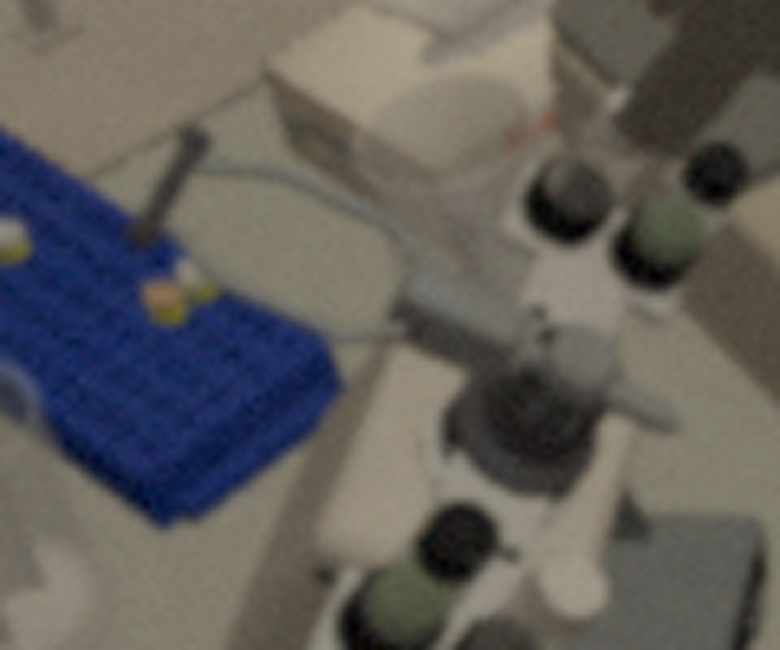

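View pics/c_t17.png

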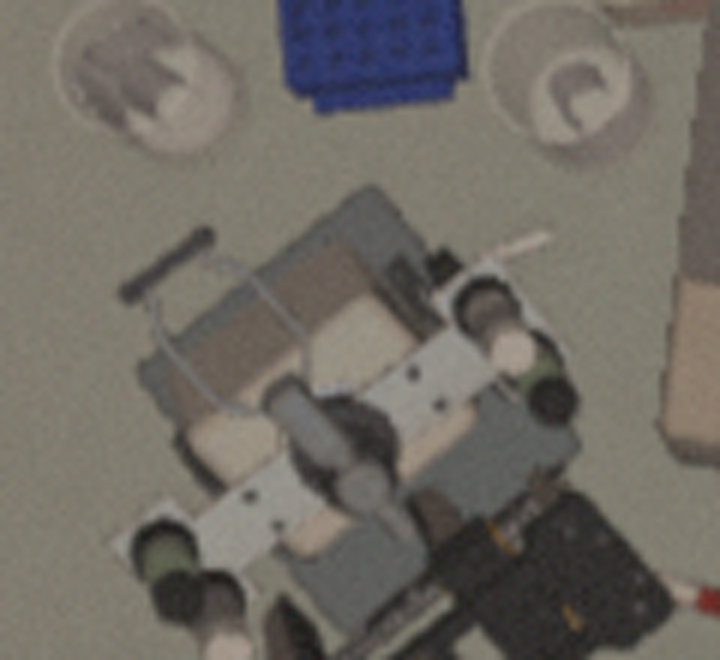

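```bash
cat > tr.py <<'E'
from plan import *
def T(x,y,tag='t17',o=(110,130),s=6): return (tag,o[0]+(x+.5)/s-.5,o[1]+(y+.5)/s-.5)
def Sx(x,y,tag='s17',o=(90,215),s=6.5): return (tag,o[0]+(x+.5)/s-.5,o[1]+(y+.5)/s-.5)
E
python3 -c "
from tr import *
loc=lambda P:(RS.T@(P-H)).round(1)
for k,a,b in [('tip',(412,540),(674,424)),('bar',(168,264),(170,186)),('ball1',(130,292),(140,236)),('ball2',(205,238),(197,135)),('shaft',(362,488),(583,355))]:
  X_,r=tri([T(*a),Sx(*b)]); print(k,loc(X_),r, 'depth t',loc(pt(*T(*a))),'s',loc(pt(*Sx(*b))))
crop('t17',150,180,190,235,12,'z17t')
crop('s17',145,250,205,300,12,'z17s')
"
```

```text
tip [-37.1   0.2   2. ] [1.6 1.6] depth t [-36.2  -0.8   7.3] s [-34.9   2.8   4.1]
bar [128.6  -2.   -4.5] [0.6 0.6] depth t [131.4  -3.6   5.1] s [129.2   1.3  -1. ]
ball1 [128.7  17.7  -6.1] [0.9 0.9] depth t [130.2  16.4   0.5] s [129.7  23.9   0.9]
ball2 [129.  -21.1  -1.1] [0.7 0.7] depth t [128.6 -21.4  -0.2] s [129.7 -18.1   1.9]
shaft [ 0.2 -0.5 10.4] [0.3 0.3] depth t [ 1.8 -1.2 14.5] s [ 1.2  2.  13.1]
```

View pics/z17s.png

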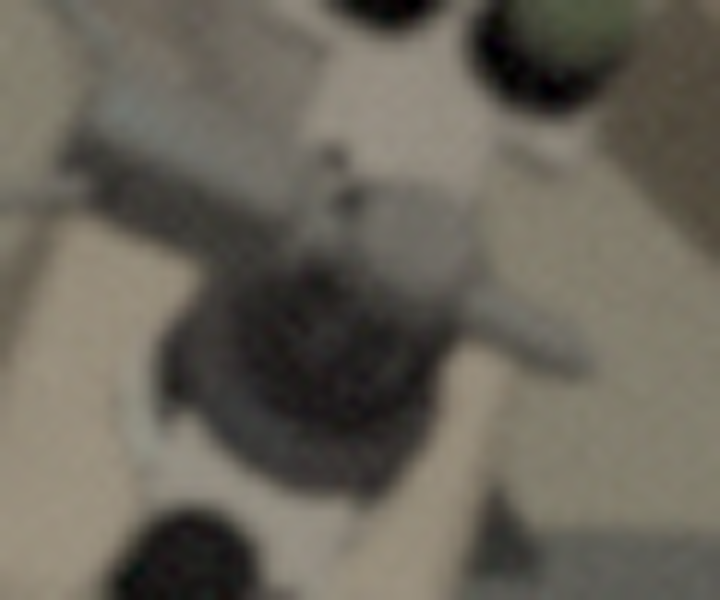

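View pics/z17t.png

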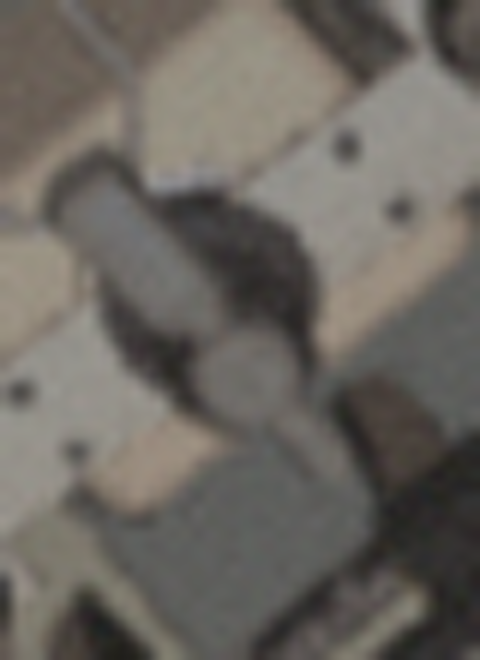

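```bash
python3 -c "
from plan import *
f=frame(-Y,-n); plan(S(129.3,0,40),f,grip=0.45,show=9)"
```

```text
t=16.65 dist 136.5 ang 0.2 N=3 q=[-0.01 -0.4   2.04  0.45  1.03  0.74] gw=62.9 F=[ 0.1  0.5 -0.3]
[[0.1, 33.8, 30.4], [0.0, 0.0, 0.0], 0.45]
[[0.1, 33.8, 30.4], [0.0, 0.0, 0.0], 0.45]
[[0.1, 33.9, 30.4], [0.0, 0.0, 0.0], 0.45]
```

>>> servo_tool:
  rows:
    - [[0,25,36],[0,0,0],0.45]
    - [[0,34,32],[0,0,0],0.45]
    - [[0,40,28],[0,0,0],0.45]
    - [[0,0,0],[0,0,0],0.45]

```text
t: 17.15
position: [621.1, 324.0, 279.4]
eef_rot: [-0.882, 0.418, -0.823]
force: [-0.4, -0.2, -0.5]
grip_width: 66.6
```

```bash
python3 st.py;python3 -c "
from plan import *
f=frame(-Y,-n); plan(S(129.3,0,-22),f,grip=0.45,show=9)
snap('top','t18');snap('scene','s18');crop('t18',105,130,205,220,7,'c_t18');crop('s18',60,190,180,290,6.5,'c_s18')"
```

```text
t 17.15 local [ 1.345e+02 -1.000e-01  3.740e+01] gw 66.6 Floc [-0.7  0.1 -0.1] Tq [0.04 0.29 0.05] q [0.18 0.   1.75 0.38 0.86 0.89]
[[0.001, -0.004, 1.0], [-1.0, -0.002, 0.001], [0.002, -1.0, -0.004]]
t=17.15 dist 59.6 ang 0.3 N=2 q=[0.18 0.   1.75 0.38 0.86 0.89] gw=66.6 F=[-0.4 -0.2 -0.5]
[[-0.1, 29.7, -2.5], [0.1, 0.0, 0.1], 0.45]
[[-0.1, 29.7, -2.5], [0.1, 0.0, 0.1], 0.45]
```

View pics/c_s18.png

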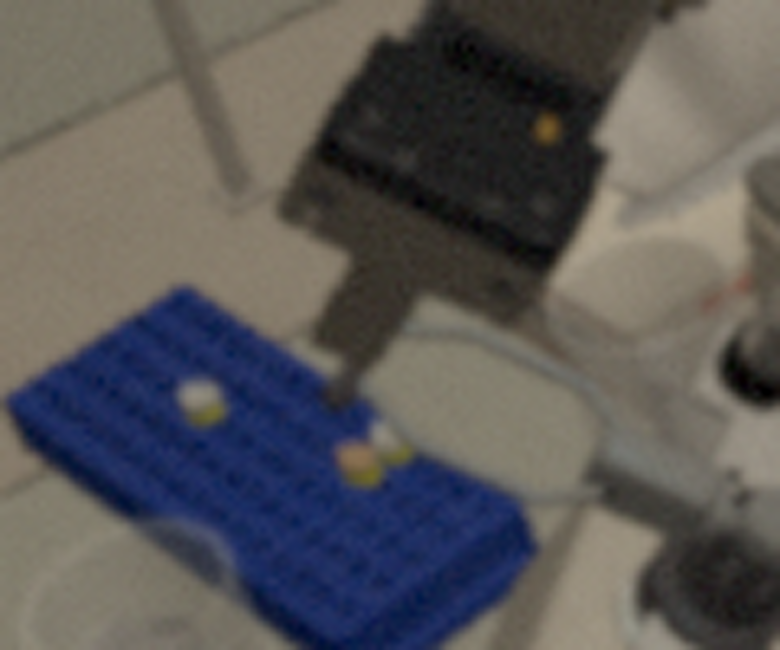

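View pics/c_t18.png

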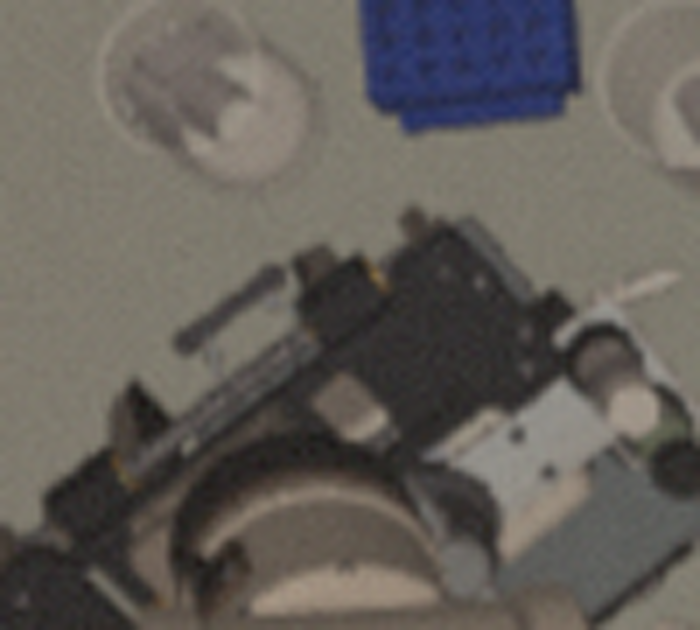

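>>> servo_tool:
  rows:
    - [[0,28,-3.5],[0,0,0],0.45]
    - [[0,26,-3.5],[0,0,0],0.45]
    - [[0,5,0],[0,0,0],0.45]

```text
t: 17.62
position: [644.3, 339.8, 235.5]
eef_rot: [-0.874, 0.41, -0.83]
force: [-0.8, -1.2, 0.3]
grip_width: 66.8
```

```bash
python3 st.py;python3 -c "
from plan import *
snap('top','t19');snap('scene','s19');crop('t19',105,130,205,220,7,'c_t19');crop('s19',60,190,180,290,6.5,'c_s19')"
```

```text
t 17.62 local [131.3  -2.4 -14.6] gw 66.8 Floc [-0.9 -0.4  1.1] Tq [0.01 0.26 0.01] q [0.2  0.11 1.74 0.4  0.75 0.87]
[[0.002, 0.007, 1.0], [-1.0, -0.009, 0.002], [0.009, -1.0, 0.007]]
```

View pics/c_s19.png

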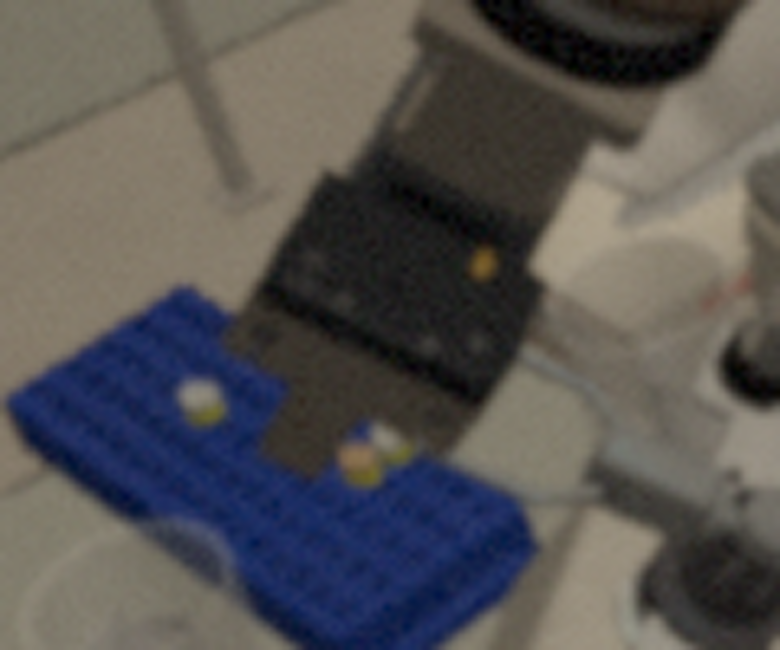

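View pics/c_t19.png

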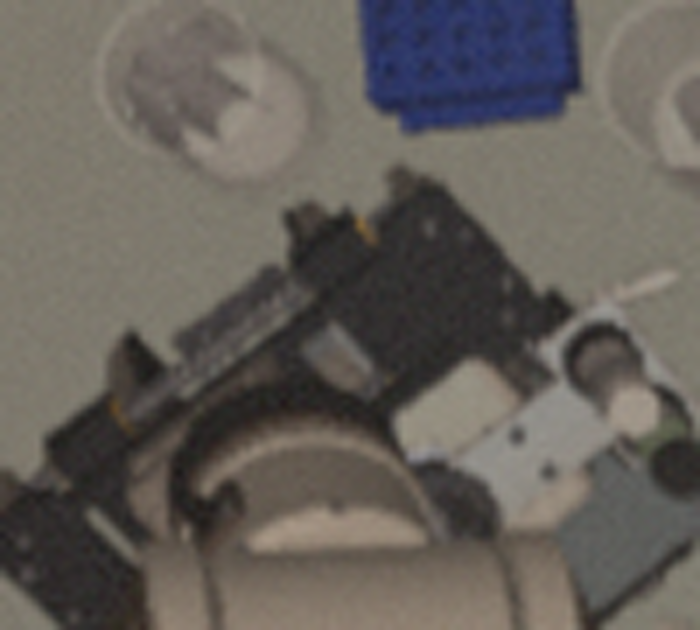

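>>> servo_tool:
  rows:
    - [[-2.4,6,-2.3],[-0.4,0,0.5],0.45]
    - [[0,0,0],[0,0,0],0.2]
    - [[0,0,0],[0,0,0],0]
    - [[0,0,0],[0,0,0],0]
  grip_force: 8

```text
t: 18.23
position: [645.6, 342.6, 234.9]
eef_rot: [-0.874, 0.411, -0.823]
force: [-0.4, -0.2, -0.2]
grip_width: 46.3
```

```bash
python3 st.py
```

```text
t 18.23 local [133.1  -1.  -16.7] gw 46.3 Floc [-0.4  0.1  0.1] Tq [-0.03  0.4  -0.02] q [0.2  0.12 1.73 0.41 0.76 0.87]
[[0.004, 0.006, 1.0], [-1.0, -0.003, 0.004], [0.003, -1.0, 0.006]]
```

>>> servo_tool:
  rows:
    - [[0,0,0],[0,0,0],-0.1]
    - [[0,0,0],[0,0,0],-0.1]

```text
t: 18.48
position: [645.5, 342.6, 234.9]
eef_rot: [-0.874, 0.411, -0.823]
force: [0.1, -0.2, -0.4]
grip_width: 46.4
```

```bash
python3 st.py; python3 -c "
from plan import *
snap('top','t20');snap('scene','s20');crop('t20',105,130,205,220,7,'c_t20');crop('s20',60,190,180,290,6.5,'c_s20')"
```

```text
t 18.48 local [133.1  -1.  -16.6] gw 46.4 Floc [-0.2 -0.2 -0.3] Tq [-0.01  0.31  0.07] q [0.2  0.12 1.73 0.41 0.76 0.87]
[[0.004, 0.006, 1.0], [-1.0, -0.003, 0.004], [0.003, -1.0, 0.006]]
```

View pics/c_s20.png

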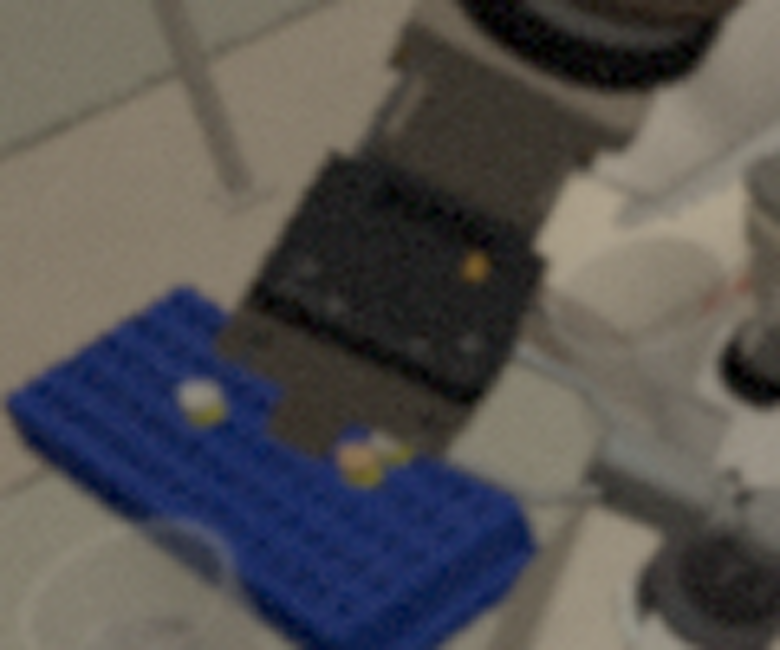

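View pics/c_t20.png

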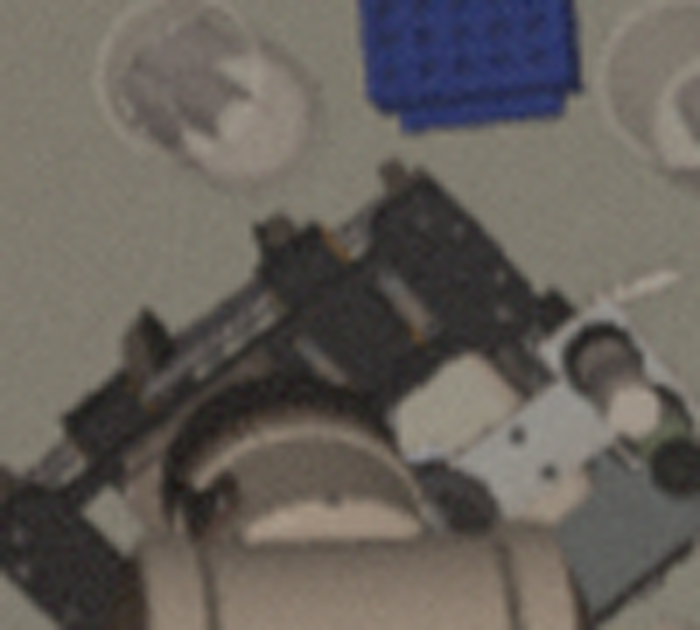

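```bash
cat > arc.py <<'E'
from plan import *
import sys
g0=np.array([133.1,-16.6]); phi0=-0.04; Rr=78.
hg=g0-Rr*np.array([np.cos(phi0),np.sin(phi0)])
p,r,o=cur(); l=RS.T@(p-H); v=np.array([l[0],l[2]])-hg
ph=np.arctan2(v[1],v[0]); print('phi',ph.round(3),'rad',np.linalg.norm(v).round(1),'Y',l[1].round(1),'F',(RS.T@o['force']).round(1),'gw',round(o['grip_width'],1),'q',o['joint_pos'].round(2),'t',round(o['t'],2))
e=np.degrees((R.from_matrix(frame(-Y,-n))).as_matrix().size and (r.inv()*R.from_matrix(frame(-Y,-n))).as_rotvec()); print('rot err',e.round(1))
st=float(sys.argv[1]); cx=np.array([l[0],l[2]])
for k in range(1,6):
    t=hg+Rr*np.array([np.cos(ph+k*st),np.sin(ph+k*st)]); d=t-cx; cx=t; print(round(ph+k*st,2),'tool y',round(-d[1],1),'z',round(d[0],1))
E
python3 arc.py .13
```

```text
phi -0.04 rad 78.1 Y -1.0 F [ 0.   0.1 -0.2] gw 46.5 q [0.2  0.12 1.73 0.41 0.76 0.87] t 18.57
rot err [-0.4  0.2  0.2]
0.09 tool y -10.1 z -0.3
0.22 tool y -10.0 z -1.6
0.35 tool y -9.7 z -2.8
0.48 tool y -9.3 z -4.1
0.61 tool y -8.7 z -5.3
```

>>> servo_tool:
  rows:
    - [[0,-10,-0.4],[0,0,0],-0.3]
    - [[0,-10,-1.6],[0,0,0],-0.3]
    - [[0,-9.7,-2.8],[0,0,0],-0.3]

```text
t: 18.95
position: [628.3, 328.7, 257.9]
eef_rot: [-0.873, 0.41, -0.823]
force: [0.9, 0.2, 0.7]
grip_width: 46.4
```

```bash
python3 arc.py .13; python3 -c "
from plan import *
snap('scene','s21');crop('s21',60,190,180,290,6.5,'c_s21')"
```

```text
phi 0.369 rad 78.9 Y -1.0 F [ 1.  -0.4  0.1] gw 46.4 q [0.18 0.04 1.77 0.4  0.8  0.86] t 18.95
rot err [-0.4  0.2  0.2]
0.5 tool y -8.9 z -5.1
0.63 tool y -8.6 z -5.4
0.76 tool y -7.8 z -6.5
0.89 tool y -6.9 z -7.4
1.02 tool y -5.9 z -8.3
```

View pics/c_s21.png

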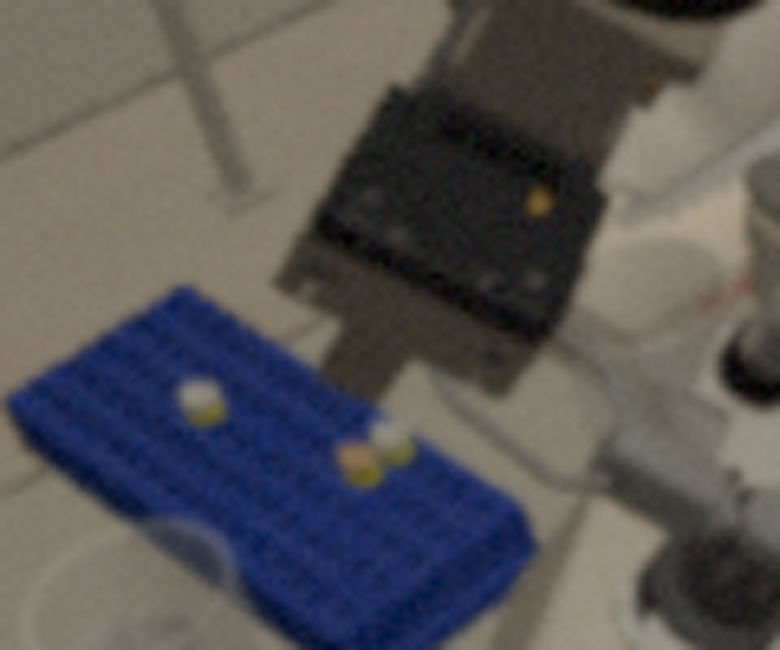

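>>> servo_tool:
  rows:
    - [[0,-8.8,-5],[0,0,0],-0.3]
    - [[0,-8.5,-5.5],[0,0,0],-0.3]
    - [[0,-7.7,-6.5],[0,0,0],-0.3]
    - [[0,-6.8,-7.5],[0,0,0],-0.3]

```text
t: 19.5
position: [597.3, 302.8, 273.2]
eef_rot: [-0.869, 0.406, -0.826]
force: [1.3, 1.0, 1.8]
grip_width: 46.8
```

```bash
python3 arc.py .13; python3 -c "
from plan import *
snap('scene','s22');crop('s22',80,190,200,290,6.5,'c_s22')"
```

```text
phi 0.913 rad 81.6 Y -1.5 F [2.4 0.  0.5] gw 46.8 q [ 0.14 -0.08  1.86  0.42  0.84  0.83] t 19.5
rot err [-0.7  0.3  0.3]
1.04 tool y -2.8 z -10.6
1.17 tool y -4.5 z -9.1
1.3 tool y -3.3 z -9.6
1.43 tool y -2.0 z -9.9
1.56 tool y -0.7 z -10.1
```

View pics/c_s22.png

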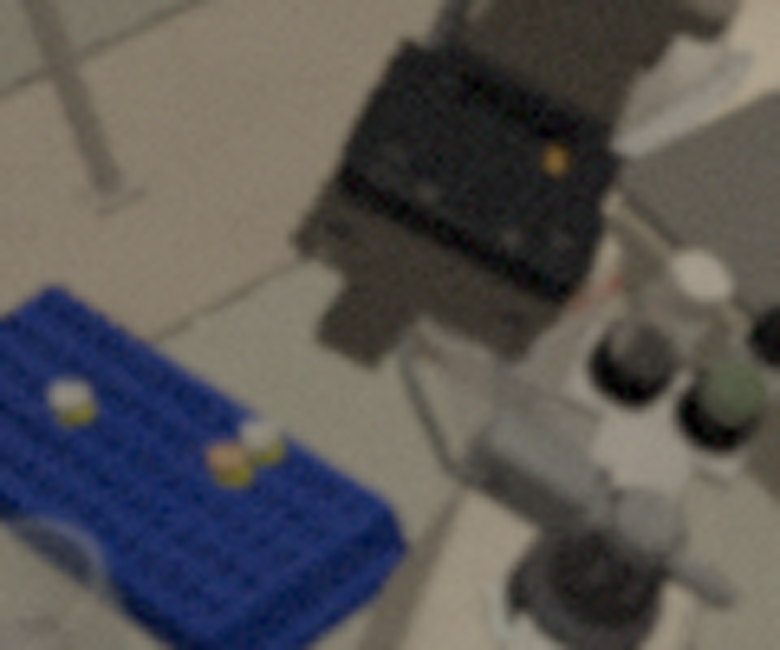

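>>> servo_tool:
  rows:
    - [[0,-2.5,-10.5],[-0.5,0,0.2],-0.3]
    - [[0,-4,-9],[0,0,0],-0.3]
    - [[0,-2.5,-9.5],[0,0,0],-0.3]

```text
t: 19.92
position: [572.7, 282.9, 261.8]
eef_rot: [-0.878, 0.413, -0.82]
force: [-0.2, -0.4, 3.0]
grip_width: 46.1
```

```bash
python3 arc.py .13; python3 -c "
from plan import *
snap('scene','s23');crop('s23',80,190,200,290,6.5,'c_s23')"
```

```text
phi 1.336 rad 76.0 Y -1.6 F [ 1.4 -0.2  2.7] gw 46.1 q [ 0.1  -0.15  1.94  0.44  0.86  0.78] t 19.93
rot err [-0.1  0.3  0.1]
1.47 tool y -3.6 z -9.5
1.6 tool y -0.4 z -10.1
1.73 tool y 0.9 z -10.1
1.86 tool y 2.2 z -9.9
1.99 tool y 3.5 z -9.5
```

View pics/c_s23.png

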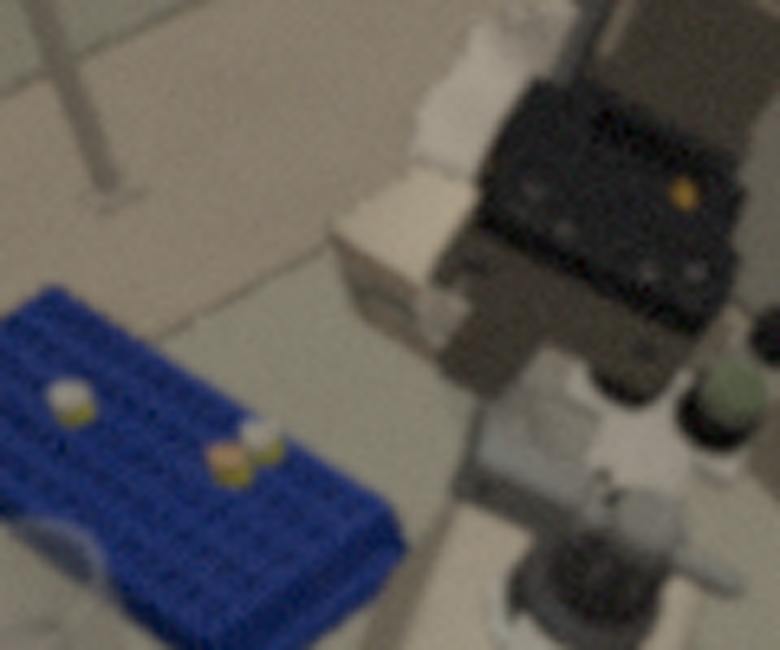

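>>> servo_tool:
  rows:
    - [[0,-2.5,-9.5],[0,0,0],-0.3]
    - [[0,-0.6,-10],[0,0,0],-0.3]
    - [[0,0.9,-10],[0,0,0],-0.3]
    - [[0,2.2,-9.8],[0,0,0],-0.3]

```text
t: 20.48
position: [544.6, 260.8, 234.6]
eef_rot: [-0.882, 0.415, -0.818]
force: [0.5, -0.0, -0.6]
grip_width: 46.4
```

```bash
python3 arc.py .13; python3 -c "
from plan import *
snap('scene','s24');crop('s24',110,190,230,300,6,'c_s24')"
```

```text
phi 1.928 rad 77.9 Y -1.1 F [-0.  -0.3 -0.7] gw 46.4 q [ 0.05 -0.22  2.05  0.48  0.84  0.7 ] t 20.48
rot err [ 0.2  0.3 -0. ]
2.06 tool y 4.0 z -9.3
2.19 tool y 5.3 z -8.6
2.32 tool y 6.4 z -7.9
2.45 tool y 7.4 z -7.0
2.58 tool y 8.2 z -6.0
```

View pics/c_s24.png

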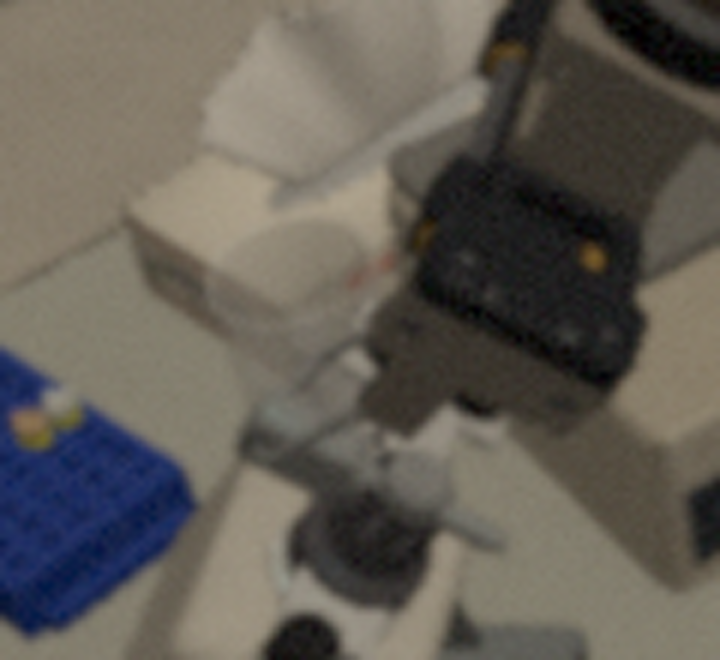

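>>> servo_tool:
  rows:
    - [[0,4,-9.3],[0,0,0],-0.3]
    - [[0,5.3,-8.6],[0,0,0],-0.3]
    - [[0,6.4,-7.9],[0,0,0],-0.3]
    - [[0,7.4,-7],[0,0,0],-0.3]

```text
t: 21.02
position: [532.6, 251.7, 192.4]
eef_rot: [-0.883, 0.418, -0.817]
force: [1.5, 1.6, -0.7]
grip_width: 47.0
```

```bash
python3 arc.py .13; python3 -c "
from plan import *
snap('scene','s25');crop('s25',110,190,230,300,6,'c_s25')"
```

```text
phi 2.503 rad 80.0 Y -0.6 F [ 1.3  0.3 -1.8] gw 47.0 q [ 0.03 -0.21  2.13  0.53  0.78  0.62] t 21.02
rot err [ 0.3  0.3 -0.1]
2.63 tool y 9.7 z -3.9
2.76 tool y 9.2 z -4.3
2.89 tool y 9.6 z -3.1
3.02 tool y 10.0 z -1.8
3.15 tool y 10.1 z -0.5
```

View pics/c_s25.png

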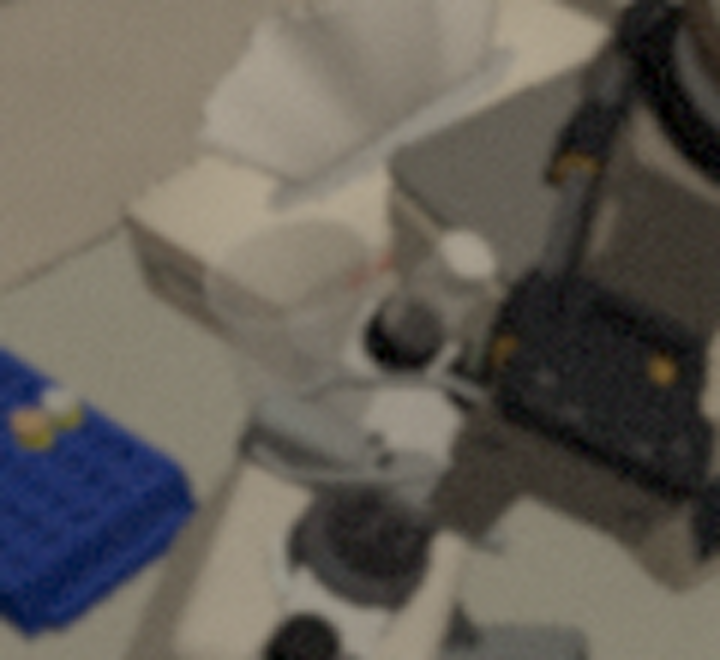

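>>> servo_tool:
  rows:
    - [[0,9.2,-3.2],[0,0,0],-0.3]
    - [[0,9,-3.6],[0,0,0],-0.3]
    - [[0,3,-1],[0,0,0],-0.3]

```text
t: 21.45
position: [535.8, 255.3, 165.9]
eef_rot: [-0.887, 0.421, -0.814]
force: [-0.4, -0.1, -1.4]
grip_width: 46.6
```

```bash
python3 arc.py .05; python3 -c "
from plan import *
snap('scene','s26');crop('s26',110,190,230,300,6,'c_s26')"
```

```text
phi 2.842 rad 79.5 Y 0.2 F [-1.2  0.2 -0.9] gw 46.6 q [ 0.04 -0.16  2.14  0.55  0.72  0.59] t 21.45
rot err [ 0.6  0.2 -0.2]
2.89 tool y 4.2 z 0.4
2.94 tool y 3.8 z -0.9
2.99 tool y 3.8 z -0.7
3.04 tool y 3.9 z -0.5
3.09 tool y 3.9 z -0.3
```

View pics/c_s26.png

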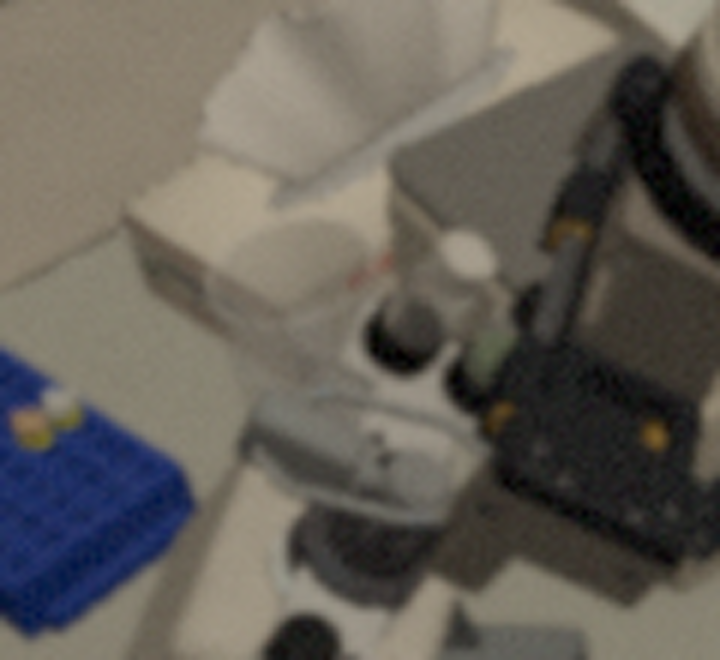

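>>> servo_tool:
  rows:
    - [[0,4.2,0.2],[-0.3,0,0],-0.3]
    - [[0,4,-0.8],[0,0,0],-0.3]
    - [[0,0,0],[0,0,0],0.2]
    - [[0,0,0],[0,0,0],0.4]
    - [[0,0,0],[0,0,0],0.4]

```text
t: 22.12
position: [540.4, 258.4, 159.8]
eef_rot: [-0.891, 0.422, -0.815]
force: [0.6, -0.1, 0.2]
grip_width: 64.3
```

```bash
python3 arc.py .05; python3 st.py; python3 -c "
from plan import *
snap('scene','s27');crop('s27',110,190,230,300,6,'c_s27')"
```

```text
phi 2.941 rad 76.6 Y -0.3 F [ 0.4 -0.5 -0. ] gw 64.3 q [ 0.05 -0.13  2.13  0.55  0.71  0.59] t 22.12
rot err [ 0.8  0.3 -0.2]
2.99 tool y 3.6 z -2.0
3.04 tool y 3.9 z -0.5
3.09 tool y 3.9 z -0.3
3.14 tool y 3.9 z -0.1
3.19 tool y 3.9 z 0.1
t 22.12 local [-19.9  -0.3   1.8] gw 64.3 Floc [ 0.4 -0.5 -0. ] Tq [-0.04  0.29 -0.01] q [ 0.05 -0.13  2.13  0.55  0.71  0.59]
[[0.004, -0.013, 1.0], [-1.0, 0.003, 0.005], [-0.003, -1.0, -0.013]]
```

View pics/c_s27.png

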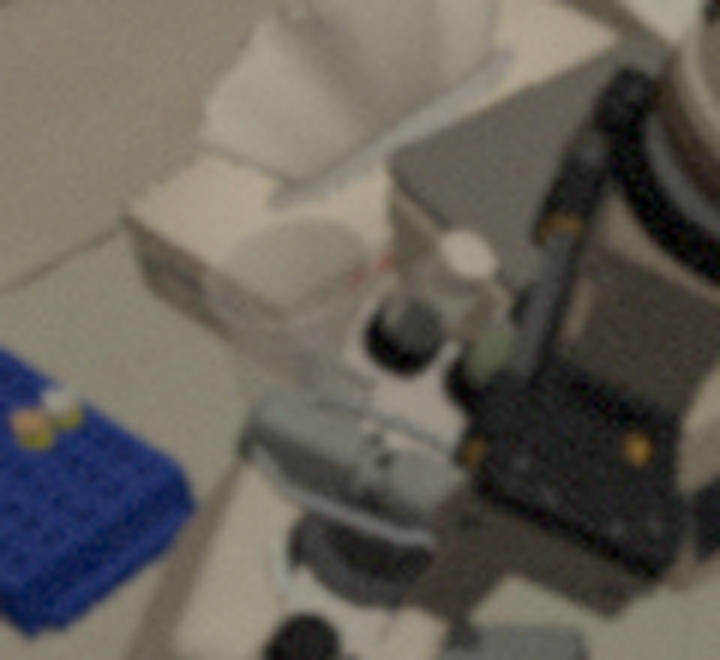

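>>> servo_tool:
  rows:
    - [[0,-10,0],[0,0,0],0.45]
    - [[0,-25,0],[0,0,0],0.45]
    - [[0,-45,0],[0,0,0],0.45]
    - [[20,-50,0],[0,0,0],0.45]
    - [[40,-40,0],[0,0,0],0.45]

```text
t: 22.8
position: [498.1, 149.4, 302.3]
eef_rot: [-0.894, 0.42, -0.809]
force: [1.6, 0.4, 0.0]
grip_width: 66.9
```

```bash
python3 st.py; python3 -c "
from plan import *
snap('scene','s28');snap('top','t28');crop('s28',130,220,220,320,7,'c_s28');crop('t28',110,130,230,240,6,'c_t28')"
```

```text
t 22.8 local [-18.2 -58.4 176.7] gw 66.9 Floc [ 1.2 -0.6 -0.8] Tq [-0.02  0.22  0.01] q [-0.25 -0.49  2.11  0.53  1.19  0.51]
[[0.009, -0.016, 1.0], [-1.0, 0.006, 0.009], [-0.006, -1.0, -0.016]]
```

View pics/c_s28.png

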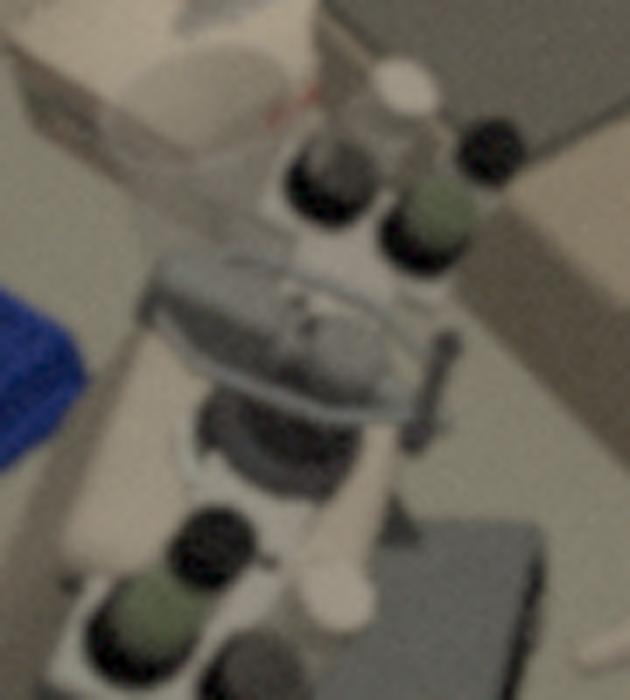

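View pics/c_t28.png

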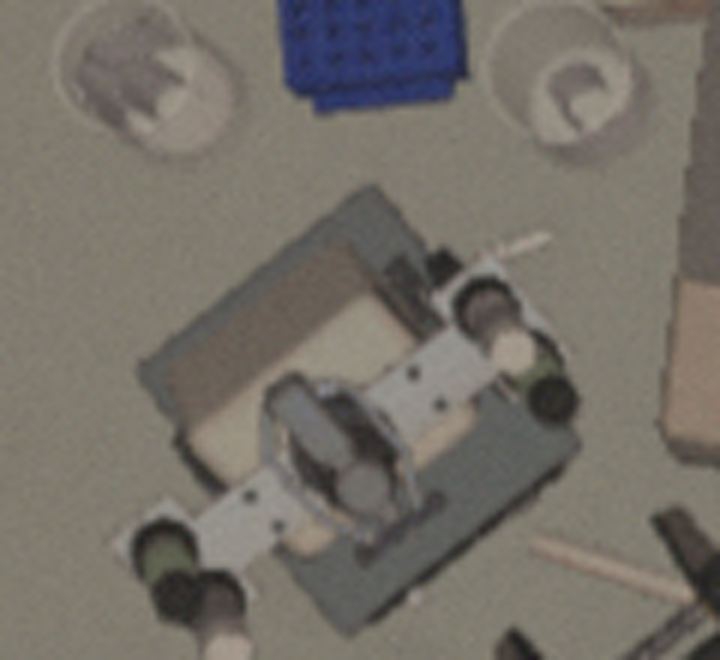

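```bash
python3 -c "
from tr import *
loc=lambda P:(RS.T@(P-H)).round(1)
T2=lambda x,y:T(x,y,'t28'); S2=lambda x,y:Sx(x,y,'s28',(130,220),7)
for k,a,b in [('bar',(399,528),(434,388)),('b1',(365,555),(418,436)),('b2',(434,500),(449,342)),('tip',(406,536),(443,424)),('shaft',(362,488),(352,352))]:
  X_,r=tri([T2(*a),S2(*b)]); print(k,loc(X_),r, 'depth t',loc(pt(*T2(*a))),'s',loc(pt(*S2(*b))))
crop('s28',150,255,205,290,14,'z28');
crop('t28',150,185,190,225,14,'z28t')"
```

```text
bar [-26.5  -0.7  10.5] [0.3 0.3] depth t [-22.4  -1.8  18.2] s [-26.    1.7  13.4]
b1 [-26.2  18.1  11.3] [0.2 0.2] depth t [-23.1  17.2  17.1] s [-24.9  22.8  17. ]
b2 [-26.9 -20.    9. ] [0.3 0.3] depth t [-24.1 -20.7  14.2] s [-26.  -16.1  13.5]
tip [-35.7   1.    0.7] [0.4 0.4] depth t [-34.    0.3   5.1] s [-34.1   4.8   5. ]
shaft [-1.  -0.4  9.1] [0.3 0.3] depth t [ 2.5 -1.4 16. ] s [ 0.3  5.4 16. ]
```

View pics/z28.png

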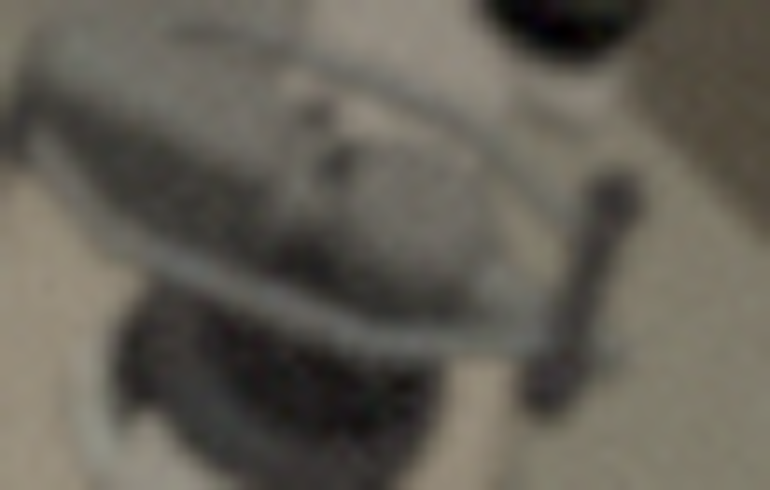

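View pics/z28t.png

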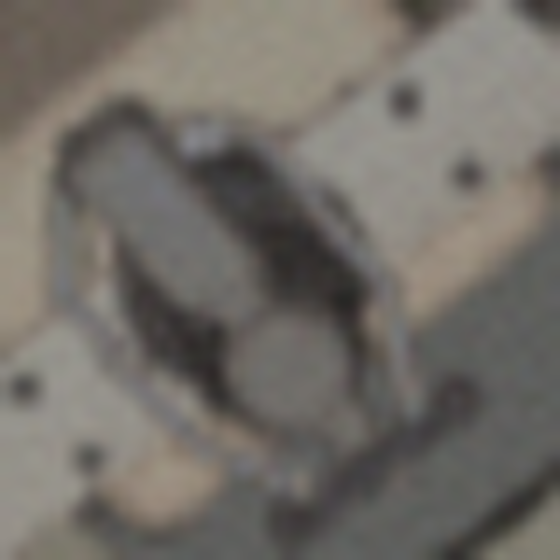

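View pics/t28.png

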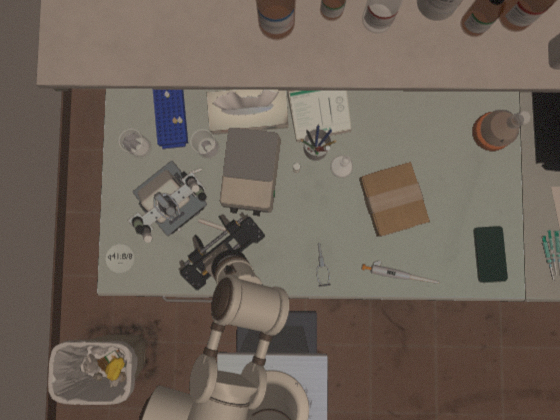

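```bash
python3 -c "
from h import *
print(ctrl.job_done(), monitor.observe()['t'])"
```

```text
the job is handed in; nothing more can be done
the job is handed in; nothing more can be done
```

The carrier is locked on its shaft, and the job was handed in at about 23 s of the 67 s allowed.

**What I did:**
1. I gripped the carrier's near end plate and turned it about 33° to line up with the hole.
2. I picked up the larger lock pin by its head and pushed it through the notches and hole from the upper side until it stopped, with the loop still folded back.
3. I let go of the pin, took the loop by its balls, swung it up over the shaft end to about 2.94 rad, and opened the gripper.
4. I backed the arm well clear.

**Last checks:**
- **Carrier:** the gripper put it within about 0.03 rad of zero, and the camera overlay agreed.
- **Pin home:** before the swing, both cameras together put the tip 37.1 mm past the shaft axis (37.5 mm expected). Afterwards they gave 35.7 mm, but the bar partly hid the tip. The pin first stopped about 1.5 mm short of where I expected, so I pushed harder (about 15 N at the wrist). It then moved about 2 mm further.
- **Loop shut:** its bar is 26.5 mm past the axis and 10.5 mm up (26.0 and 8.7 mm expected), resting across the pin just short of its tip.
- **Surroundings:** the final top view shows the vials in their cups and the bench objects it shows unmoved. The gripper and arm hide the tape roll and part of the marker in that view; I noticed no contact with either.

**Disagreement:** the two cameras differed by 2–3 mm on absolute positions. I set the final pin alignment by comparing the pin with the shaft within each picture.

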